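# Gauge a heat-spreader bar with the bench micrometer's ratchet

### The job

Take the steel setting block off the micrometer's table and lay it flat in the white tray. Then lay the bar with the single tongue on the micrometer's table with its tongue under the spindle, pushed in until its shoulders meet the two cheeks, and let go of it. Then turn the ratchet knob clockwise until the spindle clamps the bar and the ratchet slips for at least a quarter turn; leave the bar clamped, and leave the other bars and the things on the bench where they are.

Things in the scene. Friction and masses are not known exactly. Their poses are not given: they have to be found in the camera images.
- gauge: Dark grey bench micrometer with bright steel table fixed to the bench, at varying yaw. Origin: on the bench below the spindle axis; z up, +y to its column (34 x 28 mm, y = 50 to 78 mm), -y along its table to the open end where parts come in. Base plate 90 mm wide, y = -160 to 85 mm, 12 mm high. On it a steel table 24 mm wide (x), y = -155 to 40 mm, top at z = 50 mm, with free flanks (40 mm wide below the cheeks).
- anvil (a point): Point on the micrometer's table top straight below the spindle (gauge axes, z = 50 mm over the bench). Two upright cheeks stand either side of it: inner faces 28 mm apart (x = -14 and 14 mm), 8 mm thick, y = -22 to 12 mm, tops at z = 71 mm.
- sleeve (a point): Centre of the underside of the overhead sleeve round the spindle (32 mm diameter, z = 98 to 132 mm over the bench), on a 28 mm wide arm from the column (z = 106 to 130 mm). Above it on the axis: the graduated thimble (30 mm diameter, z = 133 to 167 mm), then the ratchet knob.
- ratchet_grip (a point): Point on the axis of the fluted steel ratchet knob, topmost on the micrometer, where to grip it: 192 mm over the bench. The knob is an upright cylinder, 40 mm diameter, z = 169 to 209 mm; it turns in place without rising or sinking. Clockwise seen from above lowers the spindle; it can be gripped at any yaw, again and again.
- spindle: Non-rotating steel spindle, 12 mm diameter, 30 mm long, on the axis. Origin: centre of its lower face, which is 70 to 76 mm above the bench at the start (8 to 14 mm above the top of a 12 mm bar on the table). Comes down 5 mm for each radian of the thimble.
- thimble (a joint): Angle of the graduated thimble, rad, growing clockwise from above: 0.4 to 1.6 at the start; spindle's face height over the bench = 78 mm - 5 mm x angle; it meets a 12 mm bar on the table at about 3.2. Stiff enough (0.08 N m) to stay where left.
- ratchet (a joint): How far the ratchet knob has slipped on the thimble, rad: 0 at the start; stays as it is while the knob carries the thimble along, and grows with the knob's clockwise turning once the thimble is stopped by the clamped bar (slip torque 0.155 N m, about 15 N at the spindle). Turned back, the knob takes the thimble with it.
- tongue_bar: The bar to be gauged: flat aluminium bar 180 x 32 x 12 mm, about 160 g. Origin: centre of the underside of the 180 mm outline; x along the bar towards the tongue, z up. From x = -90 to +35 mm it is 32 mm wide, from +35 to +90 mm it is a single central tongue 20 mm wide; the step between is the two shoulders. Starts lying on the bench, in one of three places shared with the other two bars.
- bar_mark (a point): Point on the underside of the tongue, 57 mm from the bar's origin towards the tongue: it is over anvil when the shoulders meet the cheeks.
- plain_bar: Bystander: plain aluminium bar 180 x 32 x 12 mm, no tongue, lying on the bench; origin centre of underside, x along it.
- fork_bar: Bystander: aluminium bar 180 x 32 x 12 mm whose +x end is forked (two 10 mm prongs 55 mm long with a 12 mm slot between), lying on the bench; origin centre of underside, x along it.
- set_block: Steel setting block 100 x 30 x 18 mm, about 420 g, plain. Origin: centre of underside, x along its length, z up. Starts lying lengthwise on the micrometer's table, its middle 87 to 101 mm from the spindle axis.
- tray: White open tray fixed on the bench, 200 (x) x 150 (y) x 35 mm high outside, walls and floor 12 mm thick; origin centre of underside.
- bottle: Bystander: clear bottle 56 mm diameter, 170 mm high; origin centre of underside.
- tape: Bystander: orange ring of tape 90 mm diameter, 25 mm high; origin centre of underside.
- heatsink: Bystander: finned aluminium heat sink 90 x 60 x 30 mm; origin centre of underside.
Mind the look-alikes: they are no part of the job. What is shaped like the tray but brown is not meant. Several things have the shape of the set_block; the one meant has the colours described above.

How it is judged:
On the way, in this order (a step that is already met when the one before it is completed fails the run):
1. the setting block lies flat in the tray, released (x of set_block in the frame of tray between -0.085 and 0.085 m and y of set_block in the frame of tray between -0.06 and 0.06 m and z of set_block in the frame of tray between 0.005 and 0.03 m and angle between set_block's own z axis and vertical below 0.15 rad and contact force between set_block and the fingers below 0.2 N and linear speed of set_block below 0.03 m/s), for 0.2 s.
2. the tongue bar lies on the micrometer's table, shoulders at the cheeks, released (y of bar_mark in the frame of anvil between -0.006 and 0.004 m and x of bar_mark in the frame of anvil between -0.006 and 0.006 m and z of bar_mark in the frame of anvil between -0.003 and 0.003 m and angle between the x axis of tongue_bar and the y axis of gauge, either way round below 0.2 rad and angle between tongue_bar's own z axis and vertical below 0.05 rad and y of tongue_bar in the frame of gauge below -0.03 m and contact force between tongue_bar and the fingers below 0.2 N and linear speed of tongue_bar below 0.03 m/s), for 0.2 s.
3. the spindle presses on the bar and the ratchet has slipped (contact force between spindle and tongue_bar above 4 N and value of joint ratchet above 1.2 rad), for 0.1 s.
At the end, for the whole second after the job is handed in: Block flat in the tray, at rest. Tongue bar flat on the table: its mark within 6 mm of the anvil point sideways, at most 6 mm short of and 4 mm beyond it, aligned within 0.2 rad. Both released. Spindle presses the bar with over 4 N; ratchet slipped 1.2 rad or more and at rest (all of step 1 and all of step 2 and all of step 3 and velocity of joint ratchet below 0.1 rad/s); the robot touches nothing.
It fails at once if another bar or a thing on the bench is pushed more than 30 mm or tipped over (distance of any of plain_bar, fork_bar, bottle, tape, heatsink from where it was at the start of the episode above 0.03 m or angle between any of bottle, tape, heatsink, plain_bar, fork_bar's own z axis and vertical above 0.5 rad).
It fails at once if the bar is crushed: the spindle presses with more than 50 N (contact force between spindle and tongue_bar above 50 N).
It also fails if it takes over 72 s, if anything falls off the work surface, if the arm or the gripper's body presses on something with over 40 N, if the wrist force passes 120 N, or if a joint passes its speed limit or range.

### The arm

A 7-joint arm with a two-finger parallel gripper is mounted at the origin on the work surface. World frame = base frame: x ahead of the robot, y to its left, z up, the work surface at z = 0. Lengths are in m, angles in rad, forces in N, time in s.
With the tool pointing down it reaches from about 0.4 to 0.85 m from the base axis. Payload 10.4 kg.
Tool frame: the origin (TCP) lies at the very end of the fingers, on their centre line; the grasp point (between the pads) lies 19 mm behind it; z points along the fingers, y is the line along which they close (so a half turn about z gives the same grasp; the last joint's range is limited). The gripper opens to 85 mm and grips with 20 to 120 N. Pads are 22 mm wide; open, the fingers measure 114 mm over their backs; the gripper's body (76 mm by 85 mm) begins 54 mm behind the grasp point. The pads swing forward as they close: fully open they stand 13 mm farther back than shut.
Start: joints at [-1.237, 0.332, -0.065, 1.46, 0.022, 1.35, -0.088], TCP at [0.218, 0.586, 0.198] pointing down, gripper open.
Joint ranges: [-2.6, 2.6], [-0.5, 2.12], [-1.47, 1.34], [0.16, 2.42], [-1.27, 4.41], [0.06, 2.06], [-2.6, 2.6]. Speed limits (rad/s): [2.22, 2.22, 2.79, 2.79, 3.14, 3.14, 3.14].

### API

Orientations are given as a 3x3 rotation matrix whose columns are the frame's x, y, z axes.
In Python, from station import observe, imaging, manip gives the robot as it stands.
- The arm moves only by the shell command python3 -m crank 'ROWS' [FORCE]. ROWS is JSON, a list of rows, each an object of numbers: "tx", "ty", "tz": the shift along the tool's x, y, z in mm; "wx", "wy", "wz": the turn, a rotation vector about the tool's x, y, z in degrees; "hand": the finger opening in mm, from 0 to 85.4. In form: [{"tx": .., "ty": .., "tz": .., "wx": .., "wy": .., "wz": .., "hand": ..}, ...]. A call has exactly 5 rows; each row shifts and turns the commanded pose from where the row before left it, along the tool's axes as they then stand; what a row does not reach is not made up. A row lasts 1/12 s, in which the tool goes at most 41.7 mm and 7.16 degrees, less where a joint would pass 70% of its speed; a pose out of reach is approached as far as the arm can. A call is refused whole if a number of a shift passes 41.7 or a number of a turn 7.16, either way. A call with a gripper value outside its range is refused whole. The fingers move at their own pace and stop on an object; FORCE is the grip in N (left out, the last holds). Time passes only in rows, so rows that do not move let the fingers close, or fill a call up. It gives the time, the measured TCP pose, the force, the opening and the grip force at its end, in the units of the state.
- observe(): the state, without advancing time (a new reading comes with each control period).
- imaging.get_image(name): name is "scene" or "side" or "wrist"; returns a dict with "img" (480x640x3 uint8, red, green, blue), "fx", "fy", "cx", "cy" (pixels), "position" and "attitude" of the camera in the world. Camera axes: x right, y down, z forward; pixel columns grow to the right and rows downward; lengths in m; the calibration is good to about 2 mm. A picture is of the moment at which its call begins. There is no depth.
- manip.hand_in(): hands the job in; it is judged then, once.
The state is a dict: "t": time; "joints": joint angles; "joint_vel": joint speeds; "joint_torque": joint torques, N m; "eef_pos": TCP position; "ee_rot": TCP orientation; "contact_force": force on the tool from outside, world axes, zero at the start; "torque": the same for the moment, N m; "grip_width": opening from 0.0 (shut) to 1.0 (fully open); "grasp_force": force on a finger pad.
Only numpy, scipy, OpenCV 4.12 (cv2) and the standard library are available. Lean on these libraries where they do the work, as an engineer would, in place of code of your own. Each camera call takes 0.05 s, during which the arm holds its last target. There are 200 camera calls.

## Working session

There is one attempt and no reset: what is moved stays moved. The work goes in short steps, Python scripts to look and compute and a shell command to move; the robot and the scene stay as the last step left them, time stands still between calls to the robot, and variables do not carry over. Pictures are saved under pics/ and viewed, at most 10 in all, crops included, and the job is handed in when it is done.

```bash
ls; mkdir -p pics
python3 - <<'E'
from station import observe, imaging, manip
import cv2
s=observe();print({k:s[k] for k in('t','eef_pos','ee_rot','grip_width')})
for n in('scene','side'):
    d=imaging.get_image(n);cv2.imwrite(f'pics/{n}0.png',d['img'][:,:,::-1]);print(n,d['fx'],d['fy'],d['cx'],d['cy'],d['position'],d['attitude'])
E
```

```text
pics
{'t': 0.0, 'eef_pos': array([0.21818044, 0.58523242, 0.19691567]), 'ee_rot': array([[-9.37009010e-01,  3.49304932e-01, -4.23939283e-04],
       [ 3.49305181e-01,  9.37008041e-01, -1.34949500e-03],
       [-7.41507413e-05, -1.41257316e-03, -9.99999000e-01]]), 'grip_width': 1.0055964209704904}
scene 597.7090049152873 597.7090049152873 320.4859189362039 245.29547185494744 [ 1.42649187 -0.07895661  1.09506475] [[ 0.0236595   0.70918097 -0.7046294 ]
 [ 0.99971719 -0.0150907   0.01837955]
 [ 0.00240108 -0.70486497 -0.70933744]]
side 587.3450530793418 587.3450530793418 325.94194354209117 238.01369365995743 [ 0.34042974 -1.13183889  1.10711965] [[ 0.99029163 -0.08804979  0.10756268]
 [-0.13883775 -0.66451216  0.73426675]
 [ 0.00682467 -0.74207198 -0.67028546]]
```

View pics/scene0.png

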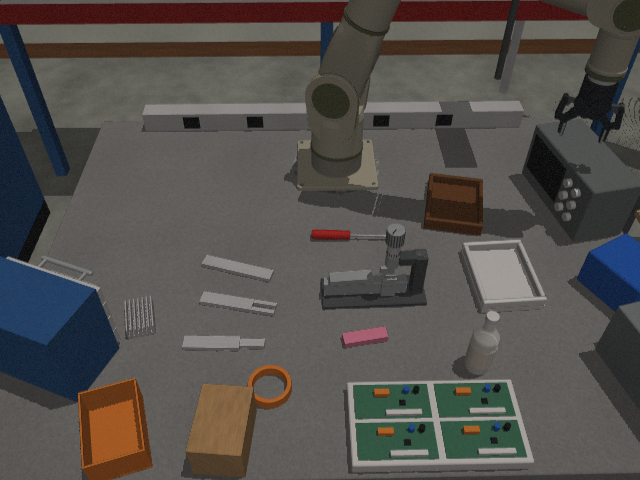

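View pics/side0.png

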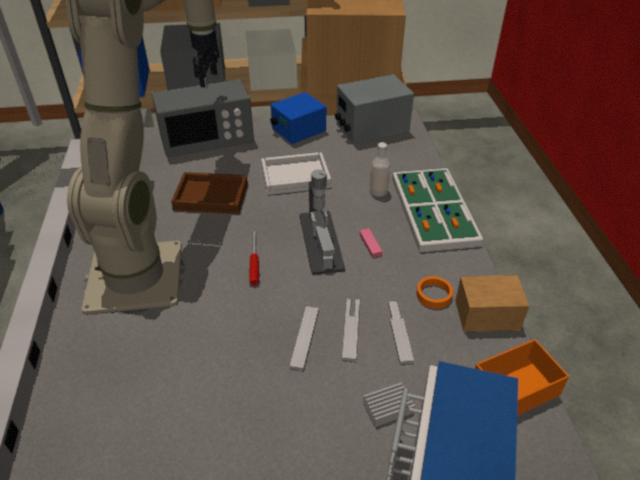

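```bash
cat > h.py <<'E'
import numpy as np, cv2
from station import observe, imaging, manip
def cast(d,uv,z):
    uv=np.atleast_2d(np.array(uv,float))
    r=np.c_[(uv[:,0]-d['cx'])/d['fx'],(uv[:,1]-d['cy'])/d['fy'],np.ones(len(uv))]@np.array(d['attitude']).T
    p=np.array(d['position']); return p+r*((z-p[2])/r[:,2])[:,None]
def proj(d,P):
    q=(np.atleast_2d(P)-np.array(d['position']))@np.array(d['attitude'])
    return np.c_[d['fx']*q[:,0]/q[:,2]+d['cx'],d['fy']*q[:,1]/q[:,2]+d['cy']]
def blobs(d,lo,hi,roi,amin=60):
    """HSV mask contours inside roi (u0,v0,u1,v1)"""
    m=cv2.inRange(cv2.cvtColor(d['img'],cv2.COLOR_RGB2HSV),lo,hi)
    k=np.zeros_like(m);u0,v0,u1,v1=roi;k[v0:v1,u0:u1]=m[v0:v1,u0:u1]
    c,_=cv2.findContours(k,cv2.RETR_EXTERNAL,cv2.CHAIN_APPROX_NONE)
    return [x[:,0] for x in c if cv2.contourArea(x)>amin]
def rect(P): return cv2.minAreaRect((P[:,:2]*1000).astype(np.float32))
def tool(target,yaw_dir=None):
    """shift (mm) in tool axes to target; turn wz (deg) to bring tool y along yaw_dir"""
    s=observe();R=s['ee_rot'];print('t',round(s['t'],2),'tcp',np.round(s['eef_pos']*1000,1),'shift',np.round((np.array(target)-s['eef_pos'])@R*1000,1))
    if yaw_dir is not None:
        a=np.array([*yaw_dir,0])@R; w=np.degrees(np.arctan2(-a[0],a[1])); w=(w+90)%180-90
        print('wz',round(w,1),'j7',round(s['joints'][6],2))
E
python3 - <<'E'
from h import *
d=imaging.get_image('scene')
h=cv2.cvtColor(d['img'],cv2.COLOR_RGB2HSV)
for n,uv in dict(bar=(210,343),bench=(250,320),tray=(500,275),rim=(520,242),base=(380,300),block=(350,283),knob=(396,230)).items(): print(n,h[uv[1],uv[0]])
for c in blobs(d,(0,0,125),(179,60,255),(170,250,290,355)): print('bar',rect(cast(d,c,.012)), cast(d,[c.mean(0)],.012))
for c in blobs(d,(0,0,125),(179,40,255),(450,230,550,315),500): print('tray',rect(cast(d,c,.035)))
for uv in [(425,249),(401,227),(390,228)]: print(uv,cast(d,uv,.209))
cv2.imwrite('pics/g1.png',cv2.resize(d['img'][210:315,310:440,::-1],None,fx=6,fy=5.7,interpolation=2))
E
```

```text
bar [  0   9 139]
bench [15 11 95]
tray [ 17  14 160]
rim [  8  14 141]
base [50 14 56]
block [150   4  69]
knob [60  3 99]
bar ((644.4095458984375, -271.8582458496094), (178.65179443359375, 29.432771682739258), 88.74125671386719) [[ 0.64461998 -0.27145083  0.012     ]]
bar ((531.8624877929688, -248.93545532226562), (178.00384521484375, 30.770713806152344), 77.12276458740234) [[ 0.53497447 -0.23574597  0.012     ]]
bar ((419.54388427734375, -258.82159423828125), (178.32737731933594, 30.60232162475586), 71.67860412597656) [[ 0.42001283 -0.25792065  0.012     ]]
tray ((464.91339111328125, 385.495361328125), (197.9193878173828, 147.3336181640625), 3.180452346801758)
(425, 249) [[0.5617802  0.16091078 0.209     ]]
(401, 227) [[0.49439746 0.11890528 0.209     ]]
(390, 228) [[0.49701977 0.09484904 0.209     ]]
```

View pics/g1.png

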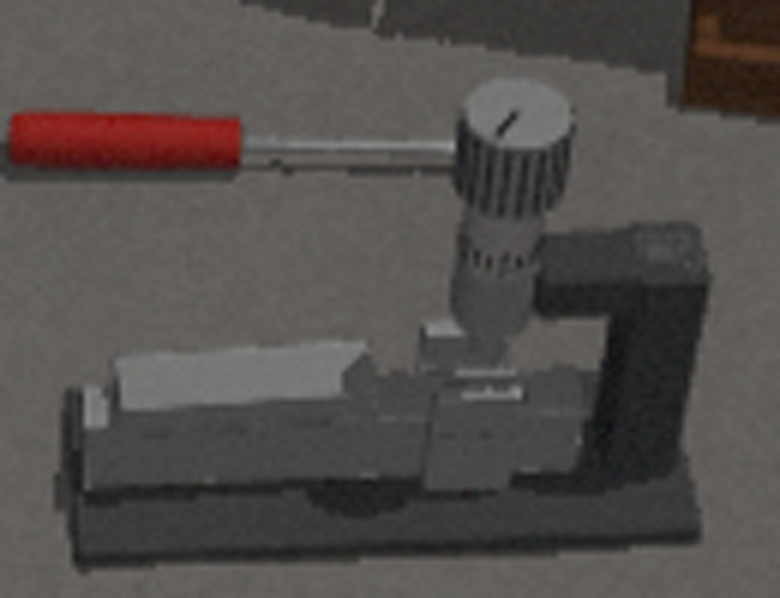

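The enlarged gauge shows the knob top at about (396, 230), the block top near (350, 275), and the base's near lower edge from (323, 310) to (427, 305). Next I compute the gauge pose.

Run:
```python
from h import *
d=imaging.get_image('scene')
f=lambda x,y:(310+x/6,210+y/5.7)
k=cast(d,f(517,112),.209)[0]; e=cast(d,[f(78,568),f(700,540)],0.0)
print('knob',k,'edge',e, np.linalg.norm(e[1]-e[0]))
g=e[1]-e[0];g/=np.linalg.norm(g);n=np.array([g[1],-g[0],0])
print('dir',g,'yaw of y',np.degrees(np.arctan2(g[1],g[0])),'origin from edge',e[0]+g*.16-n*.045)
b=cast(d,[f(115,357),f(365,342),f(345,395),f(118,410)],.068);print(b.mean(0),b)
print('along from knob',(b.mean(0)-k)@g)
tool([*b.mean(0)[:2],.2],n[:2])
```

```text
knob [0.50242771 0.1075463  0.209     ] edge [[ 0.55044033 -0.04972611  0.        ]
 [ 0.54103269  0.19441961  0.        ]] 0.24432690778665211
dir [-0.03850429  0.99925843  0.        ] yaw of y 92.20667896991431 origin from edge [0.49931301 0.10842254 0.        ]
[0.50718941 0.01180715 0.068     ] [[ 0.49594794 -0.03434623  0.068     ]
 [ 0.48977609  0.06289645  0.068     ]
 [ 0.51844388  0.05285353  0.068     ]
 [ 0.52458972 -0.03417514  0.068     ]]
along from knob -0.09585149217963855
t 0.2 tcp [218.2 585.4 197.2] shift [-471.1 -436.6   -2.4]
wz 67.4 j7 -0.09
```

```bash
R='' 
python3 -m crank '[{"tx":-25,"ty":-23,"tz":-20},{"tx":-25,"ty":-23,"tz":-20},{"tx":-25,"ty":-23,"tz":-20},{"tx":-25,"ty":-23,"tz":-20},{"tx":-25,"ty":-23,"tz":-20}]' >/dev/null
python3 -m crank '[{"tx":-23,"ty":-21.4},{"tx":-23,"ty":-21.4},{"tx":-23,"ty":-21.4},{"tx":-23,"ty":-21.4},{"tx":-23,"ty":-21.4}]' >/dev/null
python3 -m crank '[{"tx":-23,"ty":-21.4},{"tx":-23,"ty":-21.4},{"tx":-23,"ty":-21.4},{"tx":-23,"ty":-21.4},{"tx":-23,"ty":-21.4}]' >/dev/null
python3 -m crank '[{"tx":-23,"ty":-21.4},{"tx":-23,"ty":-21.4},{"tx":-23,"ty":-21.4},{"tx":-23,"ty":-21.4},{"tx":-23,"ty":-21.4}]' >/dev/null
python3 -m crank '[{"wz":6.7},{"wz":6.7},{"wz":6.7},{"wz":6.7},{"wz":6.7}]' >/dev/null
python3 -m crank '[{"wz":6.7},{"wz":6.7},{"wz":6.7},{"wz":6.7},{"wz":6.7}]'
python3 - <<'E'
from h import *
tool([.506,.012,.2],(1,.0385))
d=imaging.get_image('wrist');cv2.imwrite('pics/w1.png',d['img'][:,:,::-1]);print(d['position'],d['attitude'])
E
```

```text
t 0.2 tcp [218.2 585.4 197.2] shift [-469.9 -436.8   -2.4]
wz 67.4 j7 -0.09
[0.14026734 0.61544526 0.3727603 ] [[ 3.48861293e-01  8.86947155e-01  3.02688853e-01]
 [ 9.37173985e-01 -3.29871930e-01 -1.13531629e-01]
 [-8.47998836e-04  3.23278910e-01 -9.46303348e-01]]$[0]: bad value
$[0]: bad value
$[0]: bad value
$[0]: bad value
$[0]: bad value
$[0]: bad value
```

View pics/w1.png

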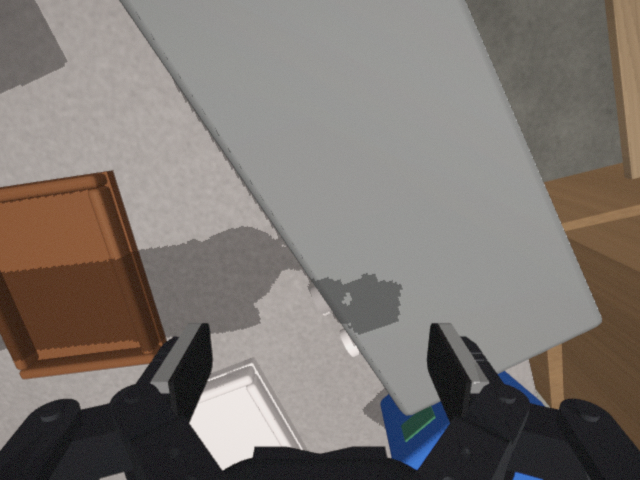

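Keys must all be present in each row. This wrist view shows the brown tray (left) and the white one (lower), with the camera on the tool's +x side. I'll turn the other way, by -112.6°, so the camera stays clear of the knob.

```bash
python3 -m crank '[{"tx":-25,"ty":-23,"tz":-20,"wx":0,"wy":0,"wz":0,"hand":85},{"tx":-25,"ty":-23,"tz":-20,"wx":0,"wy":0,"wz":0,"hand":85},{"tx":-25,"ty":-23,"tz":-20,"wx":0,"wy":0,"wz":0,"hand":85},{"tx":-25,"ty":-23,"tz":-20,"wx":0,"wy":0,"wz":0,"hand":85},{"tx":-25,"ty":-23,"tz":-20,"wx":0,"wy":0,"wz":0,"hand":85}]' |tail -c 300
python3 -m crank '[{"tx":-23,"ty":-21.4,"tz":0,"wx":0,"wy":0,"wz":0,"hand":85},{"tx":-23,"ty":-21.4,"tz":0,"wx":0,"wy":0,"wz":0,"hand":85},{"tx":-23,"ty":-21.4,"tz":0,"wx":0,"wy":0,"wz":0,"hand":85},{"tx":-23,"ty":-21.4,"tz":0,"wx":0,"wy":0,"wz":0,"hand":85},{"tx":-23,"ty":-21.4,"tz":0,"wx":0,"wy":0,"wz":0,"hand":85}]' >/dev/null
python3 -m crank '[{"tx":-23,"ty":-21.4,"tz":0,"wx":0,"wy":0,"wz":0,"hand":85},{"tx":-23,"ty":-21.4,"tz":0,"wx":0,"wy":0,"wz":0,"hand":85},{"tx":-23,"ty":-21.4,"tz":0,"wx":0,"wy":0,"wz":0,"hand":85},{"tx":-23,"ty":-21.4,"tz":0,"wx":0,"wy":0,"wz":0,"hand":85},{"tx":-23,"ty":-21.4,"tz":0,"wx":0,"wy":0,"wz":0,"hand":85}]' >/dev/null
python3 -m crank '[{"tx":-23,"ty":-21.4,"tz":0,"wx":0,"wy":0,"wz":0,"hand":85},{"tx":-23,"ty":-21.4,"tz":0,"wx":0,"wy":0,"wz":0,"hand":85},{"tx":-23,"ty":-21.4,"tz":0,"wx":0,"wy":0,"wz":0,"hand":85},{"tx":-23,"ty":-21.4,"tz":0,"wx":0,"wy":0,"wz":0,"hand":85},{"tx":-23,"ty":-21.4,"tz":0,"wx":0,"wy":0,"wz":0,"hand":85}]' >/dev/null
python3 -m crank '[{"tx":0,"ty":0,"tz":0,"wx":0,"wy":0,"wz":-7.1,"hand":85},{"tx":0,"ty":0,"tz":0,"wx":0,"wy":0,"wz":-7.1,"hand":85},{"tx":0,"ty":0,"tz":0,"wx":0,"wy":0,"wz":-7.1,"hand":85},{"tx":0,"ty":0,"tz":0,"wx":0,"wy":0,"wz":-7.1,"hand":85},{"tx":0,"ty":0,"tz":0,"wx":0,"wy":0,"wz":-7.1,"hand":85}]' >/dev/null
python3 -m crank '[{"tx":0,"ty":0,"tz":0,"wx":0,"wy":0,"wz":-7.1,"hand":85},{"tx":0,"ty":0,"tz":0,"wx":0,"wy":0,"wz":-7.1,"hand":85},{"tx":0,"ty":0,"tz":0,"wx":0,"wy":0,"wz":-7.1,"hand":85},{"tx":0,"ty":0,"tz":0,"wx":0,"wy":0,"wz":-7.1,"hand":85},{"tx":0,"ty":0,"tz":0,"wx":0,"wy":0,"wz":-7.1,"hand":85}]' >/dev/null
python3 -m crank '[{"tx":0,"ty":0,"tz":0,"wx":0,"wy":0,"wz":-7.1,"hand":85},{"tx":0,"ty":0,"tz":0,"wx":0,"wy":0,"wz":-7.1,"hand":85},{"tx":0,"ty":0,"tz":0,"wx":0,"wy":0,"wz":-7.1,"hand":85},{"tx":0,"ty":0,"tz":0,"wx":0,"wy":0,"wz":-7.1,"hand":85},{"tx":0,"ty":0,"tz":0,"wx":0,"wy":0,"wz":-6,"hand":85}]'
python3 - <<'E'
from h import *
tool([.506,.012,.2],(1,.0385))
d=imaging.get_image('wrist');cv2.imwrite('pics/w2.png',d['img'][:,:,::-1]);print(d['position'],d['attitude'])
E
```

```text
t: 0.67
eef_pos: [0.2957, 0.4326, 0.2986]
ee_rot: [[-0.937, 0.349, -0.0], [0.349, 0.937, 0.0], [0.0, 0.0, -1.0]]
contact_force: [0.5, 0.1, -0.4]
grip_width: 0.996
grasp_force: 0.0
t: 3.17
eef_pos: [0.5046, 0.0113, 0.3185]
ee_rot: [[-0.372, -0.927, 0.039], [-0.928, 0.372, -0.017], [0.001, -0.043, -0.999]]
contact_force: [-0.4, 0.6, 0.9]
grip_width: 0.999
grasp_force: 0.0
t 3.17 tcp [504.6  11.3 318.5] shift [ -1.4   4.  118.5]
wz -24.1 j7 2.6
[ 0.46684514 -0.06240422  0.49400388] [[-0.92752246  0.33927658  0.15682309]
 [ 0.37138799  0.8838399   0.28442573]
 [-0.04210751  0.32205346 -0.94578461]]
```

View pics/w2.png

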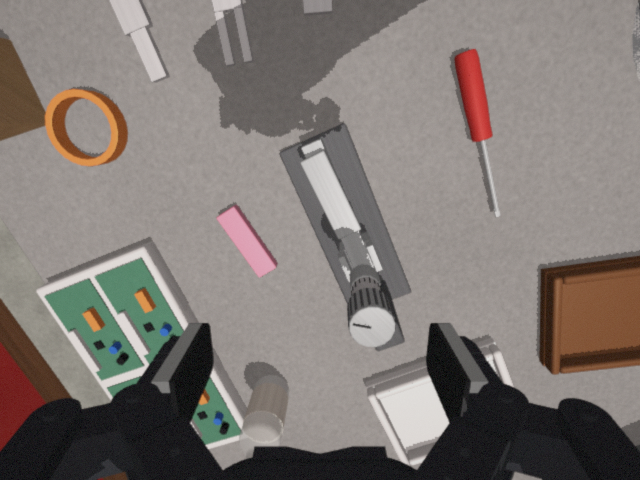

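The wrist view shows the gauge with the block (about (330,190)), knob top (372,327), pink decoy (245,240) and tongue bar (140,40). j7 hit its limit at 2.6, so I turn back the other way by 156° (the first rows also undo the tilt later), measuring from this picture first.

```bash
python3 - <<'E'
from h import *
d=imaging.get_image('wrist')
k=cast(d,(372,327),.209)[0];print('knob',k)
g=cv2.cvtColor(d['img'],cv2.COLOR_RGB2HSV);print(g[190,325],g[170,345],g[147,313])
for c in blobs(d,(0,0,150),(179,40,255),(290,130,375,240),100):
    r=rect(cast(d,c,.068));print('blk',c.min(0),c.max(0),r)
E
python3 -m crank '[{"tx":0,"ty":0,"tz":0,"wx":0,"wy":0,"wz":7.1,"hand":60},{"tx":0,"ty":0,"tz":0,"wx":0,"wy":0,"wz":7.1,"hand":60},{"tx":0,"ty":0,"tz":0,"wx":0,"wy":0,"wz":7.1,"hand":60},{"tx":0,"ty":0,"tz":0,"wx":0,"wy":0,"wz":7.1,"hand":60},{"tx":0,"ty":0,"tz":0,"wx":0,"wy":0,"wz":7.1,"hand":60}]' >/dev/null
python3 -m crank '[{"tx":0,"ty":0,"tz":0,"wx":0,"wy":0,"wz":7.1,"hand":60},{"tx":0,"ty":0,"tz":0,"wx":0,"wy":0,"wz":7.1,"hand":60},{"tx":0,"ty":0,"tz":0,"wx":0,"wy":0,"wz":7.1,"hand":60},{"tx":0,"ty":0,"tz":0,"wx":0,"wy":0,"wz":7.1,"hand":60},{"tx":0,"ty":0,"tz":0,"wx":0,"wy":0,"wz":7.1,"hand":60}]' >/dev/null
python3 -m crank '[{"tx":0,"ty":0,"tz":0,"wx":0,"wy":0,"wz":7.1,"hand":60},{"tx":0,"ty":0,"tz":0,"wx":0,"wy":0,"wz":7.1,"hand":60},{"tx":0,"ty":0,"tz":0,"wx":0,"wy":0,"wz":7.1,"hand":60},{"tx":0,"ty":0,"tz":0,"wx":0,"wy":0,"wz":7.1,"hand":60},{"tx":0,"ty":0,"tz":0,"wx":0,"wy":0,"wz":7.1,"hand":60}]' >/dev/null
python3 -m crank '[{"tx":0,"ty":0,"tz":0,"wx":0,"wy":0,"wz":7.1,"hand":60},{"tx":0,"ty":0,"tz":0,"wx":0,"wy":0,"wz":7.1,"hand":60},{"tx":0,"ty":0,"tz":0,"wx":0,"wy":0,"wz":7.1,"hand":60},{"tx":0,"ty":0,"tz":0,"wx":0,"wy":0,"wz":7.1,"hand":60},{"tx":0,"ty":0,"tz":0,"wx":0,"wy":0,"wz":7.1,"hand":60}]' >/dev/null
python3 -m crank '[{"tx":0,"ty":0,"tz":0,"wx":0,"wy":0,"wz":7.1,"hand":60},{"tx":0,"ty":0,"tz":0,"wx":0,"wy":0,"wz":6.8,"hand":60},{"tx":0,"ty":0,"tz":0,"wx":0,"wy":0,"wz":0,"hand":60},{"tx":0,"ty":0,"tz":0,"wx":0,"wy":0,"wz":0,"hand":60},{"tx":0,"ty":0,"tz":0,"wx":0,"wy":0,"wz":0,"hand":60}]'
cat >> h.py <<'E'
def level(yaw):
    """turn (rotvec, tool axes, deg) to stand upright with tool y along (cos,sin)yaw"""
    from scipy.spatial.transform import Rotation as Q
    s=observe();y=np.array([np.cos(yaw),np.sin(yaw),0]);z=np.array([0,0,-1.]);R=np.c_[np.cross(y,z),y,z]
    print('turn',np.round(np.degrees(Q.from_matrix(s['ee_rot'].T@R).as_rotvec()),1),'j7',round(s['joints'][6],2))
E
python3 - <<'E'
from h import *
tool([.506,.005,.045]);level(np.radians(2.2))
E
```

```text
knob [0.49840731 0.10747327 0.209     ]
[  8   5 205] [170   7 112] [ 15   5 197]
blk [290 179] [317 239] ((538.6433715820312, 17.933298110961914), (70.64224243164062, 32.00823211669922), 69.29525756835938)
blk [301 149] [359 229] ((502.03436279296875, 12.955387115478516), (29.019695281982422, 98.57044982910156), 4.609931945800781)
blk [302 138] [323 151] ((501.3673095703125, -45.5175666809082), (9.541177749633789, 22.93926429748535), 84.55859375)
blk [350 130] [374 193] ((445.6968078613281, -8.064224243164062), (23.888273239135742, 73.56331634521484), 0.8544173240661621)
t: 5.35
eef_pos: [0.5045, 0.0118, 0.3181]
ee_rot: [[-0.043, 0.998, 0.038], [0.999, 0.044, -0.017], [-0.019, 0.037, -0.999]]
contact_force: [0.2, 0.0, 0.3]
grip_width: 0.7
grasp_force: 0.0
t 5.35 tcp [504.5  11.8 318.1] shift [ -1.8  -9.  273. ]
turn [2.1 1.1 0.3] j7 -0.11
```

```bash
python3 -m crank '[{"tx":0,"ty":0,"tz":0,"wx":2.1,"wy":1.1,"wz":-1.3,"hand":60},{"tx":-7,"ty":0,"tz":20,"wx":0,"wy":0,"wz":0,"hand":60},{"tx":0,"ty":0,"tz":35,"wx":0,"wy":0,"wz":0,"hand":60},{"tx":0,"ty":0,"tz":35,"wx":0,"wy":0,"wz":0,"hand":60},{"tx":0,"ty":0,"tz":35,"wx":0,"wy":0,"wz":0,"hand":60}]' >/dev/null
python3 -m crank '[{"tx":0,"ty":0,"tz":35,"wx":0,"wy":0,"wz":0,"hand":60},{"tx":0,"ty":0,"tz":35,"wx":0,"wy":0,"wz":0,"hand":60},{"tx":0,"ty":0,"tz":35,"wx":0,"wy":0,"wz":0,"hand":60},{"tx":0,"ty":0,"tz":25,"wx":0,"wy":0,"wz":0,"hand":60},{"tx":0,"ty":0,"tz":18,"wx":0,"wy":0,"wz":0,"hand":60}]'
python3 -m crank '[{"tx":0,"ty":0,"tz":0,"wx":0,"wy":0,"wz":0,"hand":20},{"tx":0,"ty":0,"tz":0,"wx":0,"wy":0,"wz":0,"hand":20},{"tx":0,"ty":0,"tz":0,"wx":0,"wy":0,"wz":0,"hand":20},{"tx":0,"ty":0,"tz":0,"wx":0,"wy":0,"wz":0,"hand":20},{"tx":0,"ty":0,"tz":0,"wx":0,"wy":0,"wz":0,"hand":20}]' 80
python3 - <<'E'
from h import *
tool([.504,.005,.045]);level(np.radians(3.8))
d=imaging.get_image('scene');cv2.imwrite('pics/s2.png',cv2.resize(d['img'][170:330,300:513,::-1],None,fx=3.7,fy=3.7,interpolation=2))
E
```

```text
t: 6.18
eef_pos: [0.5038, 0.0051, 0.0426]
ee_rot: [[-0.066, 0.998, -0.002], [0.998, 0.066, -0.0], [-0.0, -0.002, -1.0]]
contact_force: [-1.0, 0.4, 0.4]
grip_width: 0.703
grasp_force: 0.0
t: 6.6
eef_pos: [0.5062, 0.0055, 0.0466]
ee_rot: [[-0.064, 0.998, 0.003], [0.998, 0.064, 0.001], [0.001, 0.003, -1.0]]
contact_force: [-0.1, -0.1, -0.7]
grip_width: 0.237
grasp_force: 0.0
t 6.6 tcp [506.2   5.5  46.6] shift [-0.4 -2.2  1.5]
turn [ 0.2 -0.1 -0.2] j7 0.16
```

View pics/s2.png

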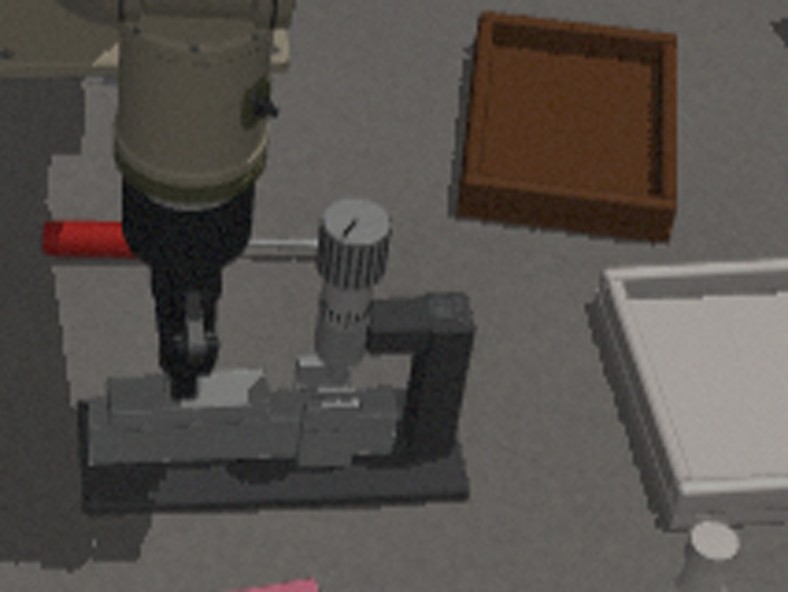

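The scene crop shows the fingers at the block near (185,390), yet they closed to 20 mm with no force. I'll check side and wrist together.

Run:
```python
from h import *
s=observe();print(s['eef_pos'],s['grip_width'],s['grasp_force'],s['contact_force'])
a=imaging.get_image('side')['img'][160:280,270:370];b=imaging.get_image('wrist')['img']
a=cv2.resize(a,(400,480),interpolation=2);b=cv2.resize(b[:,100:500],(400,480))
cv2.imwrite('pics/c3.png',np.hstack([a,b])[:,:,::-1])
```

```text
[0.50601342 0.00555132 0.04634655] 0.23571030163200968 0.0 [ 0.70581769 -0.11488668  0.88134157]
```

View pics/c3.png

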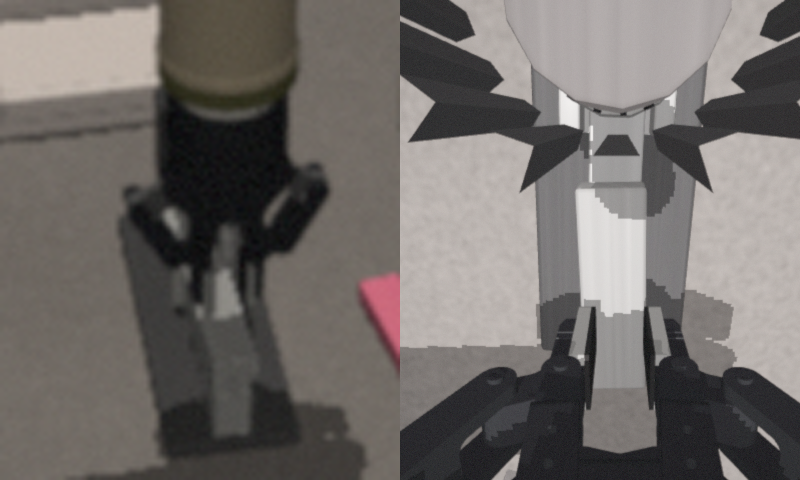

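The fingers straddle the block but aren't quite closed on it, so the reading isn't the true gap. I'll close further.

```bash
python3 -m crank '[{"tx":0,"ty":0,"tz":0,"wx":0,"wy":0,"wz":0,"hand":0},{"tx":0,"ty":0,"tz":0,"wx":0,"wy":0,"wz":0,"hand":0},{"tx":0,"ty":0,"tz":0,"wx":0,"wy":0,"wz":0,"hand":0},{"tx":0,"ty":0,"tz":0,"wx":0,"wy":0,"wz":0,"hand":0},{"tx":0,"ty":0,"tz":0,"wx":0,"wy":0,"wz":0,"hand":0}]' 80
python3 -m crank '[{"tx":0,"ty":0,"tz":0,"wx":0,"wy":0,"wz":0,"hand":0},{"tx":0,"ty":0,"tz":-10,"wx":0,"wy":0,"wz":0,"hand":0},{"tx":0,"ty":0,"tz":-15,"wx":0,"wy":0,"wz":0,"hand":0},{"tx":0,"ty":0,"tz":-15,"wx":0,"wy":0,"wz":0,"hand":0},{"tx":0,"ty":0,"tz":0,"wx":0,"wy":0,"wz":0,"hand":0}]' 80
python3 - <<'E'
from h import *
s=observe();print(s['eef_pos'],s['grip_width'],s['grasp_force'],s['contact_force'])
a=imaging.get_image('side')['img'][160:280,270:370];b=imaging.get_image('wrist')['img']
a=cv2.resize(a,(400,480),interpolation=2);b=cv2.resize(b[:,100:500],(400,480))
cv2.imwrite('pics/c4.png',np.hstack([a,b])[:,:,::-1])
E
```

```text
t: 7.17
eef_pos: [0.5052, 0.0053, 0.0453]
ee_rot: [[-0.063, 0.998, 0.001], [0.998, 0.063, 0.0], [0.0, 0.001, -1.0]]
contact_force: [0.2, -1.4, 0.0]
grip_width: -0.001
grasp_force: 0.0
t: 7.58
eef_pos: [0.5069, 0.0051, 0.0883]
ee_rot: [[-0.062, 0.998, 0.005], [0.998, 0.062, 0.001], [0.001, 0.005, -1.0]]
contact_force: [-0.3, -0.6, 0.6]
grip_width: -0.005
grasp_force: 0.0
[0.50694175 0.00514338 0.08832683] -0.005153585016970875 0.0 [-0.29671541 -0.5687793   0.61385287]
```

View pics/c4.png

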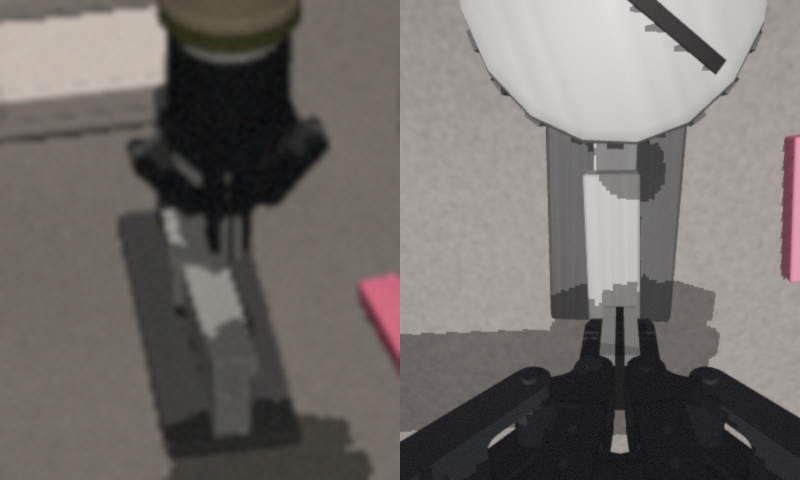

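Run:
```python
from h import *
s=observe();p=s['eef_pos'];d=imaging.get_image('side');e=imaging.get_image('scene')
for z in (0,.01,.02,.03): print(z,proj(d,p+[0,0,z]),proj(e,p+[0,0,z]))
# dark mask lowest rows around the tip
for n,i,(u,v) in (('side',d,proj(d,p)[0]),('scene',e,proj(e,p)[0])):
    g=cv2.cvtColor(i['img'],cv2.COLOR_RGB2GRAY);u=int(u);v=int(v)
    print(n);print(g[v-26:v+12:2,u-8:u+9:2])
w=imaging.get_image('wrist');print(proj(w,p),(w['position']-p)@s['ee_rot'])
c=np.hstack([cv2.resize(i['img'][int(v)-40:int(v)+20,int(u)-25:int(u)+25],(400,480),interpolation=0) for i,(u,v) in ((d,proj(d,p)[0]),(e,proj(e,p)[0]))])
cv2.imwrite('pics/c5.png',c[:,:,::-1])
```

```text
0 [[325.46408829 233.22972219]] [[346.81947793 270.2212868 ]]
0.01 [[325.48818384 230.36123793]] [[346.96747565 267.25152566]]
0.02 [[325.51249135 227.46752014]] [[347.11702631 264.25060274]]
0.03 [[325.53701363 224.5482344 ]] [[347.26815449 261.21802497]]
side
[[ 31  30  19  15  17  22  21  19  16]
 [ 17  19  14  13  26  27  17  24  15]
 [ 20  19   7  14  13  18  22  20  28]
 [ 23  32  20   9  21  18  20  22  88]
 [ 64  72  29  19  49  48  56  35 106]
 [ 75  75  36  25  74  48  67  33 108]
 [ 79  76  37  24  71  52  65  40 105]
 [ 81  79  50  22  72  51  64  35 103]
 [ 77  78  70  32  71  50  70  53  96]
 [ 88  83  82  72  79  56  72  61  81]
 [138 136 113  84 103  92  62  62  73]
 [134 140 141 136 139 108  63  63  65]
 [117 140 140 140 140 139  67  60  63]
 [ 95 141 139 141 136 138  97  63  61]
 [ 70 137 141 140 138 138 110  60  65]
 [ 59 115 142 138 136 138 139  57  63]
 [ 56 100 140 139 136 115 114  74  57]
 [ 57  69 138 130  99  78  79  62  52]
 [ 56  60 105 122  80  76  77  76  54]]
scene
[[ 94  95  79  24  24  25  28  73  76]
 [ 99  97  97  21  31  27  29  75  74]
 [ 95  97  98  32  26  53  37  74  77]
 [ 98  95  95  29  25  49  49  98  94]
 [ 98  99  94  29  20  28  29  49  52]
 [ 99  96  96  43  10  18  15  32  26]
 [ 98  96  93  53  38  21  22  29  71]
 [ 98 100  98  52  34  27  25  26  94]
 [100  99  96  62  35  23  19  31  94]
 [ 99  97  97  89  54  45  46  62  99]
 [ 96  97  99  96  94  96  97  99  97]
 [ 98 101  96  96  95  97  96  95  97]
 [ 97  99  98  93  96  98 102  99  96]
 [ 95  96  97  98 100 100 105 103  96]
 [ 79 114 114 121 122 121 124 119 122]
 [ 70  71  68 114 122 122 122 121 122]
 [ 73  72  72  75  71 118 121 119 120]
 [ 70  70  72  73  77 122 122 117 121]
 [ 74  72  75  77 114 113 107  95  81]]
[[320.50103965 293.84824707]] [ 0.08420678 -0.00021879 -0.17445488]
```

View pics/c5.png

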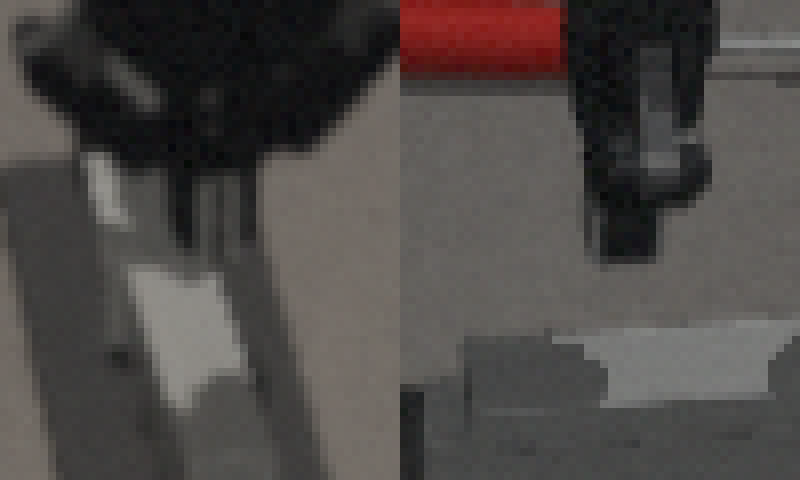

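The fingertips really sit about 25 mm above the reported TCP: side tip at v≈224 against a predicted 233. So they closed above the block. I'll go 25 mm lower and a bit outward for camera/knob clearance.

```bash
python3 -m crank '[{"tx":-20,"ty":-2,"tz":0,"wx":0,"wy":0,"wz":0,"hand":60},{"tx":0,"ty":0,"tz":0,"wx":0,"wy":0,"wz":0,"hand":60},{"tx":0,"ty":0,"tz":0,"wx":0,"wy":0,"wz":0,"hand":60},{"tx":0,"ty":0,"tz":0,"wx":0,"wy":0,"wz":0,"hand":60},{"tx":0,"ty":0,"tz":0,"wx":0,"wy":0,"wz":0,"hand":60}]' >/dev/null
python3 -m crank '[{"tx":0,"ty":0,"tz":20,"wx":0,"wy":0,"wz":0,"hand":60},{"tx":0,"ty":0,"tz":20,"wx":0,"wy":0,"wz":0,"hand":60},{"tx":0,"ty":0,"tz":15,"wx":0,"wy":0,"wz":0,"hand":60},{"tx":0,"ty":0,"tz":10,"wx":0,"wy":0,"wz":0,"hand":60},{"tx":0,"ty":0,"tz":0,"wx":0,"wy":0,"wz":0,"hand":60}]'
python3 -m crank '[{"tx":0,"ty":0,"tz":0,"wx":0,"wy":0,"wz":0,"hand":0},{"tx":0,"ty":0,"tz":0,"wx":0,"wy":0,"wz":0,"hand":0},{"tx":0,"ty":0,"tz":0,"wx":0,"wy":0,"wz":0,"hand":0},{"tx":0,"ty":0,"tz":0,"wx":0,"wy":0,"wz":0,"hand":0},{"tx":0,"ty":0,"tz":0,"wx":0,"wy":0,"wz":0,"hand":0}]' 90
python3 -m crank '[{"tx":0,"ty":0,"tz":0,"wx":0,"wy":0,"wz":0,"hand":0},{"tx":0,"ty":0,"tz":0,"wx":0,"wy":0,"wz":0,"hand":0},{"tx":0,"ty":0,"tz":0,"wx":0,"wy":0,"wz":0,"hand":0},{"tx":0,"ty":0,"tz":0,"wx":0,"wy":0,"wz":0,"hand":0},{"tx":0,"ty":0,"tz":0,"wx":0,"wy":0,"wz":0,"hand":0}]'
```

```text
t: 8.67
eef_pos: [0.5032, -0.0145, 0.0185]
ee_rot: [[-0.064, 0.998, -0.002], [0.998, 0.064, -0.001], [-0.0, -0.002, -1.0]]
contact_force: [-0.6, -0.1, -0.2]
grip_width: 0.702
grasp_force: 0.0
t: 9.08
eef_pos: [0.5053, -0.0147, 0.0217]
ee_rot: [[-0.063, 0.998, 0.003], [0.998, 0.063, 0.001], [0.001, 0.003, -1.0]]
contact_force: [-2.6, -0.3, 7.4]
grip_width: 0.321
grasp_force: 89.3
t: 9.5
eef_pos: [0.5053, -0.0147, 0.0217]
ee_rot: [[-0.063, 0.998, 0.003], [0.998, 0.063, 0.001], [0.001, 0.003, -1.0]]
contact_force: [-2.2, -0.6, 7.5]
grip_width: 0.326
grasp_force: 89.3
```

```bash
python3 -m crank '[{"tx":0,"ty":0,"tz":-20,"wx":0,"wy":0,"wz":0,"hand":0},{"tx":0,"ty":0,"tz":-40,"wx":0,"wy":0,"wz":0,"hand":0},{"tx":0,"ty":0,"tz":-41,"wx":0,"wy":0,"wz":0,"hand":0},{"tx":0,"ty":0,"tz":-41,"wx":0,"wy":0,"wz":0,"hand":0},{"tx":0,"ty":0,"tz":-41,"wx":0,"wy":0,"wz":0,"hand":0}]'
python3 -m crank '[{"tx":12,"ty":0,"tz":-15,"wx":0,"wy":0,"wz":0,"hand":0},{"tx":25,"ty":-1.5,"tz":0,"wx":0,"wy":0,"wz":0,"hand":0},{"tx":35,"ty":-1.5,"tz":0,"wx":0,"wy":0,"wz":0,"hand":0},{"tx":35,"ty":-1.5,"tz":0,"wx":0,"wy":0,"wz":0,"hand":0},{"tx":35,"ty":-1.5,"tz":0,"wx":0,"wy":0,"wz":0,"hand":0}]' | grep -A1 eef
python3 -m crank '[{"tx":35,"ty":-1.5,"tz":0,"wx":0,"wy":0,"wz":0,"hand":0},{"tx":35,"ty":-1.5,"tz":0,"wx":0,"wy":0,"wz":0,"hand":0},{"tx":35,"ty":-1.5,"tz":0,"wx":0,"wy":0,"wz":0,"hand":0},{"tx":35,"ty":-1.5,"tz":0,"wx":0,"wy":0,"wz":0,"hand":0},{"tx":35,"ty":-1.5,"tz":0,"wx":0,"wy":0,"wz":0,"hand":0}]' | grep -A1 eef
python3 -m crank '[{"tx":35,"ty":-1.5,"tz":10,"wx":0,"wy":0,"wz":0,"hand":0},{"tx":20,"ty":0,"tz":15,"wx":0,"wy":0,"wz":0,"hand":0},{"tx":5,"ty":0,"tz":20,"wx":0,"wy":0,"wz":0,"hand":0},{"tx":0,"ty":0,"tz":25,"wx":0,"wy":0,"wz":0,"hand":0},{"tx":0,"ty":0,"tz":20,"wx":0,"wy":0,"wz":0,"hand":0}]'
python3 - <<'E'
from h import *
tool([.466,.360,-.012]);level(np.radians(3.4))
E
```

```text
t: 9.92
eef_pos: [0.5037, -0.0155, 0.2055]
ee_rot: [[-0.062, 0.998, 0.001], [0.998, 0.062, 0.001], [0.001, 0.001, -1.0]]
contact_force: [0.9, 1.2, -5.1]
grip_width: 0.322
grasp_force: 90.3
eef_pos: [0.4888, 0.1276, 0.2189]
ee_rot: [[-0.062, 0.998, 0.002], [0.998, 0.062, 0.001], [0.001, 0.002, -1.0]]
eef_pos: [0.4703, 0.3021, 0.2187]
ee_rot: [[-0.063, 0.998, 0.001], [0.998, 0.063, 0.001], [0.001, 0.001, -1.0]]
t: 11.17
eef_pos: [0.465, 0.3607, 0.1269]
ee_rot: [[-0.064, 0.998, 0.001], [0.998, 0.064, -0.001], [-0.001, 0.0, -1.0]]
contact_force: [0.1, -0.8, -4.4]
grip_width: 0.324
grasp_force: 90.3
t 11.17 tcp [465.  360.7 126.9] shift [ -0.6   0.9 138.9]
turn [0.  0.  0.3] j7 -0.54
```

```bash
python3 -m crank '[{"tx":0,"ty":0,"tz":35,"wx":0,"wy":0,"wz":0,"hand":0},{"tx":0,"ty":0,"tz":35,"wx":0,"wy":0,"wz":0,"hand":0},{"tx":0,"ty":0,"tz":32,"wx":0,"wy":0,"wz":0,"hand":0},{"tx":0,"ty":0,"tz":22,"wx":0,"wy":0,"wz":0,"hand":0},{"tx":0,"ty":0,"tz":10,"wx":0,"wy":0,"wz":0,"hand":0}]'
python3 -m crank '[{"tx":0,"ty":0,"tz":4,"wx":0,"wy":0,"wz":0,"hand":0},{"tx":0,"ty":0,"tz":0,"wx":0,"wy":0,"wz":0,"hand":0},{"tx":0,"ty":0,"tz":0,"wx":0,"wy":0,"wz":0,"hand":0},{"tx":0,"ty":0,"tz":0,"wx":0,"wy":0,"wz":0,"hand":0},{"tx":0,"ty":0,"tz":0,"wx":0,"wy":0,"wz":0,"hand":0}]'
```

```text
t: 11.58
eef_pos: [0.464, 0.359, -0.0088]
ee_rot: [[-0.063, 0.998, -0.002], [0.998, 0.063, -0.003], [-0.003, -0.002, -1.0]]
contact_force: [-1.0, -0.2, -3.9]
grip_width: 0.319
grasp_force: 90.2
t: 12.0
eef_pos: [0.4667, 0.3612, -0.0082]
ee_rot: [[-0.063, 0.998, 0.003], [0.998, 0.063, 0.002], [0.002, 0.003, -1.0]]
contact_force: [-0.6, 0.2, -4.7]
grip_width: 0.326
grasp_force: 90.2
```

```bash
python3 -m crank '[{"tx":0,"ty":0,"tz":2,"wx":0,"wy":0,"wz":0,"hand":0},{"tx":0,"ty":0,"tz":2,"wx":0,"wy":0,"wz":0,"hand":0},{"tx":0,"ty":0,"tz":2,"wx":0,"wy":0,"wz":0,"hand":0},{"tx":0,"ty":0,"tz":0,"wx":0,"wy":0,"wz":0,"hand":0},{"tx":0,"ty":0,"tz":0,"wx":0,"wy":0,"wz":0,"hand":0}]' | grep -E 'eef|contact'
python3 -m crank '[{"tx":0,"ty":0,"tz":2,"wx":0,"wy":0,"wz":0,"hand":0},{"tx":0,"ty":0,"tz":0,"wx":0,"wy":0,"wz":0,"hand":0},{"tx":0,"ty":0,"tz":0,"wx":0,"wy":0,"wz":0,"hand":0},{"tx":0,"ty":0,"tz":0,"wx":0,"wy":0,"wz":0,"hand":0},{"tx":0,"ty":0,"tz":0,"wx":0,"wy":0,"wz":0,"hand":0}]' | grep -E 'eef|contact'
```

```text
eef_pos: [0.4658, 0.3604, -0.0158]
contact_force: [0.4, 0.3, -5.0]
eef_pos: [0.466, 0.3606, -0.0163]
contact_force: [-5.0, -4.3, 12.0]
```

```bash
python3 -m crank '[{"tx":0,"ty":0,"tz":0,"wx":0,"wy":0,"wz":0,"hand":60},{"tx":0,"ty":0,"tz":0,"wx":0,"wy":0,"wz":0,"hand":60},{"tx":0,"ty":0,"tz":0,"wx":0,"wy":0,"wz":0,"hand":60},{"tx":0,"ty":0,"tz":0,"wx":0,"wy":0,"wz":0,"hand":60},{"tx":0,"ty":0,"tz":0,"wx":0,"wy":0,"wz":0,"hand":60}]' |tail -3
python3 -m crank '[{"tx":0,"ty":0,"tz":-20,"wx":0,"wy":0,"wz":0,"hand":60},{"tx":0,"ty":0,"tz":-40,"wx":0,"wy":0,"wz":0,"hand":60},{"tx":0,"ty":0,"tz":-41,"wx":0,"wy":0,"wz":0,"hand":60},{"tx":0,"ty":0,"tz":-41,"wx":0,"wy":0,"wz":0,"hand":60},{"tx":0,"ty":0,"tz":-41,"wx":0,"wy":0,"wz":0,"hand":60}]' |grep eef
python3 -m crank '[{"tx":-20,"ty":3,"tz":-36,"wx":0,"wy":0,"wz":0,"hand":60},{"tx":-32,"ty":6,"tz":-24,"wx":0,"wy":0,"wz":0,"hand":60},{"tx":-38,"ty":7.2,"tz":0,"wx":0,"wy":0,"wz":0,"hand":60},{"tx":-38,"ty":7.2,"tz":0,"wx":0,"wy":0,"wz":0,"hand":60},{"tx":-38,"ty":7.2,"tz":0,"wx":0,"wy":0,"wz":0,"hand":60}]' |grep eef
python3 -m crank '[{"tx":-38,"ty":7.2,"tz":0,"wx":0,"wy":0,"wz":0,"hand":60},{"tx":-38,"ty":7.2,"tz":0,"wx":0,"wy":0,"wz":0,"hand":60},{"tx":-38,"ty":7.2,"tz":0,"wx":0,"wy":0,"wz":0,"hand":60},{"tx":-38,"ty":7.2,"tz":0,"wx":0,"wy":0,"wz":0,"hand":60},{"tx":-38,"ty":7.2,"tz":0,"wx":0,"wy":0,"wz":0,"hand":60}]' >/dev/null
python3 -m crank '[{"tx":-38,"ty":7.2,"tz":0,"wx":0,"wy":0,"wz":0,"hand":60},{"tx":-38,"ty":7.2,"tz":0,"wx":0,"wy":0,"wz":0,"hand":60},{"tx":-38,"ty":7.2,"tz":0,"wx":0,"wy":0,"wz":0,"hand":60},{"tx":-38,"ty":7.2,"tz":0,"wx":0,"wy":0,"wz":0,"hand":60},{"tx":-38,"ty":7.2,"tz":0,"wx":0,"wy":0,"wz":0,"hand":60}]' >/dev/null
python3 -m crank '[{"tx":-38,"ty":7.2,"tz":0,"wx":0,"wy":0,"wz":0,"hand":60},{"tx":-38,"ty":7.2,"tz":0,"wx":0,"wy":0,"wz":0,"hand":60},{"tx":-38,"ty":7.2,"tz":0,"wx":0,"wy":0,"wz":0,"hand":60},{"tx":-20,"ty":6,"tz":0,"wx":0,"wy":0,"wz":2.5,"hand":60},{"tx":-4,"ty":4,"tz":0,"wx":0,"wy":0,"wz":2.4,"hand":60}]' |grep eef
python3 - <<'E'
from h import *
tool([.643,-.334,-.024]);level(np.radians(-1.26))
d=imaging.get_image('wrist');cv2.imwrite('pics/w6.png',d['img'][:,:,::-1])
for c in blobs(d,(0,0,170),(179,40,255),(0,0,640,480),600):
    P=cast(d,c,.012);r=rect(P);print(c.min(0),c.max(0),r)
e=imaging.get_image('scene')
for lo in (90,170):
  for c in blobs(e,(0,0,lo),(179,40,255),(475,245,530,300),150): print('tray in',rect(cast(e,c,.03)))
np.set_printoptions(linewidth=250);print(e['img'][246:300:3,470:540:4,1])
E
```

```text
contact_force: [-0.3, -0.5, -0.0]
grip_width: 0.702
grasp_force: 0.0
eef_pos: [0.4656, 0.36, 0.1673]
eef_pos: [0.507, 0.1952, 0.2259]
eef_pos: [0.6408, -0.3195, 0.2244]
t 15.33 tcp [ 640.8 -319.5  224.4] shift [-13.9   2.8 248.4]
turn [-0.   0.1 -0.5] j7 0.64
[245 351] [314 389] ((589.01708984375, -527.4022216796875), (90.16008758544922, 45.3771858215332), 13.348207473754883)
[ 63 247] [258 384] ((440.7012023925781, -427.27606201171875), (188.4359130859375, 170.27996826171875), 39.905799865722656)
[ 65 192] [103 239] ((395.1116638183594, -327.0676574707031), (44.718055725097656, 37.8690185546875), 63.20829772949219)
[84 51] [120 107] ((439.3130187988281, -195.28895568847656), (42.96559143066406, 32.273216247558594), 71.94013977050781)
[222  31] [520 293] ((699.2593383789062, -320.550537109375), (168.5433349609375, 318.5586242675781), 48.086849212646484)
[183  31] [231 180] ((533.8059692382812, -223.77059936523438), (132.14146423339844, 37.10837936401367), 77.34832763671875)
tray in ((464.52899169921875, 378.2455749511719), (127.91661834716797, 175.83895874023438), 88.78112030029297)

[... 860 characters left out ...]
126 127  69 133 123  99]
 [ 83 139 162  55 126 125 125 124 123 126 129 129 127 128  98  72 164  99]
 [ 81  98 159  91 119 121 125 119 118 110  92  78  77  73  91  70 160 100]
 [ 69  66 165 101  74  76  76  74  73  74  75  71  76 106 165  64 131 116]
 [ 65  68 159 168 106 105 165 165 165 165 165 163 168 166 164  98  73 166]
 [ 62  85 133 166 165 165 165 166 164 166 165 164 166 166 166  97  71 163]
 [ 57  75  86 165 163 167 165 167 165 166 168 165 164 165 164 163  69 130]
 [ 73  72  71 160 165 166 166 166 165 164 168 165 166 166 165 165  84  75]
 [102  63  68 156 168 164 162 163 168 165 167 165 163 165 167 165  97  69]
 [ 99  61  81 134 151 164 163 166 168 165 162 162 163 153 145 152 158 167]]
```

The block lies flat in the tray (uniform patch at scene cols 482–525, rows 267–280). Next I isolate the tongue bar in the wrist view.

Run:
```python
from h import *
np.set_printoptions(linewidth=250)
d=imaging.get_image('wrist')
c0=np.array([.6444,-.2719,.012]);a=np.array([.022,1,0]);b=np.array([1,-.022,0])
for q in [(-.09,0),(-.062,0),(0,0),(.035,0),(.09,0)]: print(q,proj(d,c0+a*q[0])[0].round())
g=cv2.cvtColor(d['img'],cv2.COLOR_RGB2HSV)
v=proj(d,c0)[0].astype(int);print(g[v[1]-100:v[1]+120:10,v[0]-60:v[0]+64:4,2])
```

```text
(-0.09, 0) [321. 246.]
(-0.062, 0) [321. 221.]
(0, 0) [321. 161.]
(0.035, 0) [320. 124.]
(0.09, 0) [320.  62.]
[[166 169 165 170 171 167 171 169 168 170 173 173 169 171 170 169 168 169 164 167 171 172 165 158 168 166 165 164 169 167 167]
 [172 166 165 170 168 162 168 170 170 171 172 169 172 237 236 235 235 234 169 165 167 168 167 169 167 171 171 172 167 167 163]
 [171 166 168 176 165 171 169 169 170 172 162 165 170 237 235 235 235 235 165 166 174 170 167 170 173 169 168 166 167 171 167]
 [171 169 168 173 166 168 169 168 167 172 172 168 173 236 235 236 236 233 165 166 165 169 168 173 172 163 171 169 166 163 170]
 [170 163 172 166 166 169 166 168 166 166 166 169 170 236 236 234 236 233 164 172 168 165 168 172 171 166 163 169 165 169 169]
 [169 165 167 169 168 166 171 165 168 170 170 165 169 236 236 233 236 233 172 168 168 165 170 169 171 173 167 166 164 167 166]
 [171 169 169 170 166 167 169 171 167 168 165 171 172 237 236 232 233 232 170 172 169 168 170 168 168 166 173 167 169 165 170]
 [169 170 172 166 169 169 173 169 172 164 170 221 235 234 231 233 233 229 230 152 172 171 172 170 17
[... 1105 characters left out ...]
227 225 226 224 172 176 165 167 169 170 166 171 171 168 175 172]
 [116 119 113 116 116 115 115 124 174 173 167 215 226 223 226 226 224 227 218 167 170 172 170 172 168 175 171 169 169 163 168]
 [112 112 116 114 114 116 113 111 115 117 113 211 224 221 223 225 224 223 213 172 167 169 168 169 172 170 166 168 170 175 172]
 [116 113 117 114 121 116 116 113 118 113 116 114 114 116 119 170 168 166 167 169 167 167 169 174 172 170 169 157 169 173 169]
 [116 113 113 110 112 113 115 116 114 114 111 112 112 115 111 112 115 117 115 116 116 116 115 112 115 112 115 116 113 114 170]
 [116 111 115 114 118 115 118 113 110 108 112 114 115 114 119 114 112 110 117 110 114 110 112 112 116 113 113 111 115 112 113]]
```

Run:
```python
from h import *
d=imaging.get_image('wrist')
for c in blobs(d,(0,0,200),(179,40,255),(285,40,360,270),600):
    P=cast(d,c,.012);print(c.min(0),c.max(0),rect(P))
    yy=P[:,1];l=yy.min();
    for y0,y1 in((l+.02,l+.06),(l+.08,l+.12),(l+.135,l+.17)):
        q=P[(yy>y0)&(yy<y1)];m=q[:,0].mean();w=q[q[:,0]>m][:,0].mean()-q[q[:,0]<m][:,0].mean();print('y',(y0+y1)/2,'mid x',(q[q[:,0]>m][:,0].mean()+q[q[:,0]<m][:,0].mean())/2,'w',w)
tool([.643,-.334,-.024])
```

```text
[304  66] [335 248] ((643.2122192382812, -273.205322265625), (178.73939514160156, 30.615764617919922), 88.00682830810547)
y -0.32276211250543607 mid x 0.641115911890072 w 0.029867718664086107
y -0.26276211250543613 mid x 0.6433522005143749 w 0.03015758432349691
y -0.21026211250543608 mid x 0.6451426349433318 w 0.018683913469206392
t 15.53 tcp [ 642.5 -313.3  225. ] shift [-20.8   0.8 249. ]
```

```bash
python3 -m crank '[{"tx":-12,"ty":-1,"tz":25,"wx":0,"wy":0,"wz":0.3,"hand":55},{"tx":-10,"ty":0,"tz":35,"wx":0,"wy":0,"wz":0,"hand":55},{"tx":0,"ty":0,"tz":40,"wx":0,"wy":0,"wz":0,"hand":55},{"tx":0,"ty":0,"tz":40,"wx":0,"wy":0,"wz":0,"hand":55},{"tx":0,"ty":0,"tz":40,"wx":0,"wy":0,"wz":0,"hand":55}]' | grep eef
python3 -m crank '[{"tx":0,"ty":0,"tz":30,"wx":0,"wy":0,"wz":0,"hand":55},{"tx":0,"ty":0,"tz":20,"wx":0,"wy":0,"wz":0,"hand":55},{"tx":0,"ty":0,"tz":10,"wx":0,"wy":0,"wz":0,"hand":55},{"tx":0,"ty":0,"tz":5,"wx":0,"wy":0,"wz":0,"hand":50},{"tx":0,"ty":0,"tz":0,"wx":0,"wy":0,"wz":0,"hand":50}]' | grep -E 'eef|cont'
python3 -m crank '[{"tx":0,"ty":0,"tz":0,"wx":0,"wy":0,"wz":0,"hand":45},{"tx":0,"ty":0,"tz":2,"wx":0,"wy":0,"wz":0,"hand":45},{"tx":0,"ty":0,"tz":2,"wx":0,"wy":0,"wz":0,"hand":45},{"tx":0,"ty":0,"tz":0,"wx":0,"wy":0,"wz":0,"hand":45},{"tx":0,"ty":0,"tz":0,"wx":0,"wy":0,"wz":0,"hand":45}]' | grep -E 'eef|cont'
```

```text
eef_pos: [0.6415, -0.3341, 0.0443]
eef_pos: [0.6415, -0.3349, -0.0195]
contact_force: [0.0, 0.6, 0.1]
eef_pos: [0.6413, -0.3359, -0.0233]
contact_force: [-0.7, 0.1, -0.7]
```

Run:
```python
from h import *
tool([.6408,-.3352,-.028]);level(np.radians(-2.05))
```

```text
t 16.78 tcp [ 641.3 -335.9  -23.3] shift [ 0.7 -0.5  4.7]
turn [ 0.1 -0.   0.5] j7 0.74
```

Lower a little more, watching for contact, then grip.

```bash
python3 -m crank '[{"tx":0,"ty":0,"tz":1.5,"wx":0,"wy":0,"wz":0,"hand":40},{"tx":0,"ty":0,"tz":1.5,"wx":0,"wy":0,"wz":0,"hand":40},{"tx":0,"ty":0,"tz":0,"wx":0,"wy":0,"wz":0,"hand":40},{"tx":0,"ty":0,"tz":0,"wx":0,"wy":0,"wz":0,"hand":40},{"tx":0,"ty":0,"tz":0,"wx":0,"wy":0,"wz":0,"hand":40}]' | grep -E 'eef|cont'
python3 -m crank '[{"tx":0,"ty":0,"tz":0,"wx":0,"wy":0,"wz":0,"hand":0},{"tx":0,"ty":0,"tz":0,"wx":0,"wy":0,"wz":0,"hand":0},{"tx":0,"ty":0,"tz":0,"wx":0,"wy":0,"wz":0,"hand":0},{"tx":0,"ty":0,"tz":0,"wx":0,"wy":0,"wz":0,"hand":0},{"tx":0,"ty":0,"tz":0,"wx":0,"wy":0,"wz":0,"hand":0}]' 70 | grep -E 'eef|cont|gr'
```

```text
eef_pos: [0.6412, -0.3358, -0.0267]
contact_force: [-0.4, 0.6, -0.5]
eef_pos: [0.6414, -0.336, -0.0262]
contact_force: [-1.9, 0.6, 5.2]
grip_width: 0.34
grasp_force: 69.7
```

```bash
python3 -m crank '[{"tx":0,"ty":0,"tz":-10,"wx":0,"wy":0,"wz":0,"hand":0},{"tx":0,"ty":0,"tz":-30,"wx":0,"wy":0,"wz":0,"hand":0},{"tx":0,"ty":0,"tz":-40,"wx":0,"wy":0,"wz":0,"hand":0},{"tx":0,"ty":0,"tz":-40,"wx":0,"wy":0,"wz":0,"hand":0},{"tx":0,"ty":0,"tz":-30,"wx":0,"wy":0,"wz":0,"hand":0}]' | grep -E 'eef|cont|gr'
python3 -m crank '[{"tx":14,"ty":-7.5,"tz":0,"wx":0,"wy":0,"wz":0,"hand":0},{"tx":28,"ty":-15.5,"tz":0,"wx":0,"wy":0,"wz":0,"hand":0},{"tx":28,"ty":-15.5,"tz":0,"wx":0,"wy":0,"wz":0,"hand":0},{"tx":28,"ty":-15.5,"tz":0,"wx":0,"wy":0,"wz":0,"hand":0},{"tx":28,"ty":-15.5,"tz":0,"wx":0,"wy":0,"wz":0,"hand":0}]' | grep -E 'eef|gr'
python3 -m crank '[{"tx":28,"ty":-15.5,"tz":0,"wx":0,"wy":0,"wz":0,"hand":0},{"tx":28,"ty":-15.5,"tz":0,"wx":0,"wy":0,"wz":0,"hand":0},{"tx":28,"ty":-15.5,"tz":0,"wx":0,"wy":0,"wz":0,"hand":0},{"tx":28,"ty":-15.5,"tz":0,"wx":0,"wy":0,"wz":-2.5,"hand":0},{"tx":14,"ty":-7.5,"tz":0,"wx":0,"wy":0,"wz":-2.5,"hand":0}]' | grep -E 'eef|gr|cont'
python3 - <<'E'
from h import *
tool([.510,-.079,.075]);level(np.radians(3))
d=imaging.get_image('wrist');s=imaging.get_image('scene')
a=cv2.resize(d['img'],(533,400));b=cv2.resize(s['img'][200:320,300:450],(267*1,214),interpolation=2)
c=np.zeros((400,800,3),np.uint8);c[:,:533]=a;c[:214,533:]=b;cv2.imwrite('pics/c7.png',c[:,:,::-1])
E
```

```text
eef_pos: [0.6411, -0.3364, 0.1269]
contact_force: [0.8, -0.5, -0.4]
grip_width: 0.341
grasp_force: 69.6
eef_pos: [0.5738, -0.2067, 0.123]
grip_width: 0.339
grasp_force: 69.7
eef_pos: [0.5066, -0.0769, 0.1228]
contact_force: [0.5, 0.9, -1.0]
grip_width: 0.337
grasp_force: 69.7
t 18.87 tcp [506.6 -76.9 122.8] shift [-2.4  3.3 47.8]
turn [-0.  -0.1  0.7] j7 0.28
```

View pics/c7.png

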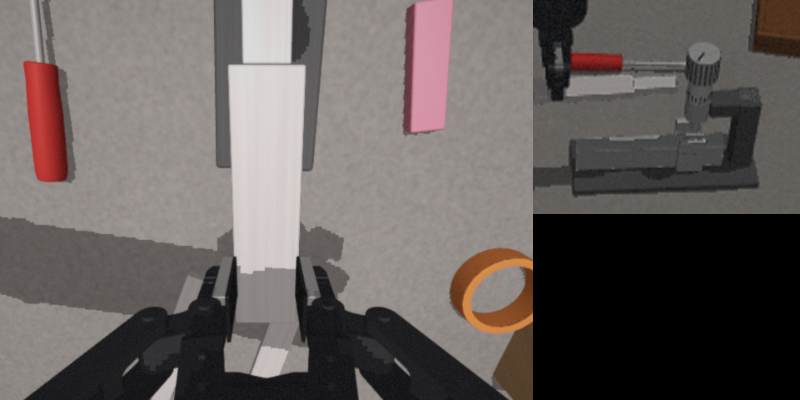

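The bar is held square with its shoulders at about (230–304, 65) in the wrist view. The base plate's open end is at (217–313, 168). I'll measure base edges and the held bar numerically.

Run:
```python
from h import *
np.set_printoptions(linewidth=250)
d=imaging.get_image('wrist');s=observe();p=s['eef_pos'];print(p)
g=cv2.GaussianBlur(cv2.cvtColor(d['img'],cv2.COLOR_RGB2GRAY),(3,3),0).astype(float)
L=[];R=[]
for v in range(10,190,6):
    r=np.diff(g[v]); l=230+np.argmin(r[230:290]); q=340+np.argmax(r[340:410]); L.append(cast(d,(l+.5,v),.012)[0]);R.append(cast(d,(q+.5,v),.012)[0])
L=np.array(L);R=np.array(R)
for n,E in(('L',L),('R',R)):
    E=E[np.abs(E[:,0]-np.median(E[:,0]-0*E[:,1]))<.012]
    k=np.polyfit(E[:,1],E[:,0],1);print(n,'slope deg',np.degrees(np.arctan(-k[0])),'x at y=.1075',np.polyval(k,.1075),'x at y=-.05',np.polyval(k,-.05),len(E),np.std(E[:,0]-np.polyval(k,E[:,1])))
for u in (268,272,366,370):
    r=np.diff(g[:,u]);v=185+np.argmax(r[185:225]);print('front',cast(d,(u,v+.5),.012)[0])
zt=p[2]+.0262+.012
for v in range(90,280,30):
    r=np.diff(g[v]);l=255+np.argmax(r[255:300]);q=340+np.argmin(r[340:385]);a,b=cast(d,[(l+.5,v),(q+.5,v)],zt);print('bar',(a+b)[:2]/2,b[0]-a[0])
for u in (285,355): r=np.diff(g[:,u]);v=60+np.argmax(r[60:100]);print('shoulder',cast(d,(u,v+.5),zt)[0])
for v in (20,50): 
    r=np.diff(g[v]);l=275+np.argmax(r[275:310]);q=335+np.argmin(r[335:365]);a,b=cast(d,[(l+.5,v),(q+.5,v)],zt);print('tongue?',(a+b)[:2]/2,b[0]-a[0])
e=imaging.get_image('scene');
```

```text
[ 0.50806545 -0.07897217  0.12349744]
L slope deg 1.675284036016935 x at y=.1075 0.45436249853841504 x at y=-.05 0.45896898887646137 30 0.00020881216770286546
R slope deg 1.5352224040092308 x at y=.1075 0.5437031849825386 x at y=-.05 0.5479243582331009 30 0.00020623227851664723
front [ 0.46661407 -0.05538664  0.012     ]
front [ 0.4696734  -0.05518507  0.012     ]
front [ 0.54181308 -0.05277336  0.012     ]
front [ 0.54488027 -0.05257127  0.012     ]
bar [0.50157479 0.01583571] 0.03105883927318448
bar [0.50220557 0.00634461] 0.031120901321512573
bar [ 0.50286741 -0.00361367] 0.03118601822707595
bar [ 0.50338302 -0.01408633] 0.030895176153694248
bar [ 0.50429387 -0.02507689] 0.030589274573158742
bar [ 0.50468562 -0.03668896] 0.030645457890183192
bar [ 0.50568176 -0.0488966 ] 0.03109337215474739
shoulder [0.48974495 0.01889753 0.16169744]
shoulder [0.51289629 0.02042286 0.16169744]
tongue? [0.5003704  0.03635034] 0.01899814726142346
tongue? [0.50077839 0.02781889] 0.01910642941223134
```

```bash
python3 -m crank '[{"tx":0,"ty":0,"tz":10,"wx":0,"wy":0,"wz":2,"hand":0},{"tx":0,"ty":-3.3,"tz":25,"wx":0,"wy":0,"wz":0,"hand":0},{"tx":0,"ty":0,"tz":30,"wx":0,"wy":0,"wz":0,"hand":0},{"tx":0,"ty":0,"tz":22,"wx":0,"wy":0,"wz":0,"hand":0},{"tx":0,"ty":0,"tz":9,"wx":0,"wy":0,"wz":0,"hand":0}]' >/dev/null
python3 -m crank '[{"tx":0,"ty":0,"tz":0,"wx":0,"wy":0,"wz":0,"hand":0},{"tx":0,"ty":0,"tz":0,"wx":0,"wy":0,"wz":0,"hand":0},{"tx":0,"ty":0,"tz":0,"wx":0,"wy":0,"wz":0,"hand":0},{"tx":0,"ty":0,"tz":0,"wx":0,"wy":0,"wz":0,"hand":0},{"tx":0,"ty":0,"tz":0,"wx":0,"wy":0,"wz":0,"hand":0}]' | grep -E 'eef|gr|cont'
cat > m.py <<'E'
from h import *
d=imaging.get_image('wrist');s=observe();p=s['eef_pos'];print(p.round(4))
g=cv2.GaussianBlur(cv2.cvtColor(d['img'],cv2.COLOR_RGB2GRAY),(3,3),0).astype(float)
O=np.array([.499,.1063]);gy=np.array([-.0279,.9996]);gx=np.array([.9996,.0279])
zt=p[2]+.0262+.012
for v in range(110,290,25):
    r=np.diff(g[v]);l=230+np.argmax(r[230:300]);q=340+np.argmin(r[340:400]);a,b=cast(d,[(l+.5,v),(q+.5,v)],zt);m=(a+b)[:2]/2-O;print('v',v,'gauge x %.1f y %.1f w %.1f'%(m@gx*1e3,m@gy*1e3,(b[0]-a[0])*1e3))
level(np.radians(1.6))
E
python3 m.py
```

```text
eef_pos: [0.5061, -0.0805, 0.0282]
contact_force: [-0.2, 0.5, -2.6]
grip_width: 0.341
grasp_force: 69.7
[ 0.5059 -0.0804  0.0281]
v 110 gauge x 2.4 y -100.0 w 31.0
v 135 gauge x 2.4 y -108.1 w 30.9
v 160 gauge x 2.2 y -116.7 w 31.2
v 185 gauge x 2.2 y -125.5 w 31.2
v 210 gauge x 2.1 y -134.8 w 31.1
v 235 gauge x 1.9 y -144.4 w 30.6
v 260 gauge x 2.1 y -154.5 w 31.0
v 285 gauge x 2.1 y -165.1 w 30.9
turn [ 0.1 -0.  -0.2] j7 0.36
```

```bash
python3 -m crank '[{"tx":5,"ty":-2.2,"tz":1,"wx":0,"wy":0,"wz":0,"hand":0},{"tx":15,"ty":0,"tz":0,"wx":0,"wy":0,"wz":0,"hand":0},{"tx":15,"ty":0,"tz":0,"wx":0,"wy":0,"wz":0,"hand":0},{"tx":15,"ty":0,"tz":0,"wx":0,"wy":0,"wz":0,"hand":0},{"tx":8,"ty":0,"tz":0,"wx":0,"wy":0,"wz":0,"hand":0}]' | grep -E 'eef|gr|cont'
python3 -m crank '[{"tx":3,"ty":0,"tz":0,"wx":0,"wy":0,"wz":0,"hand":0},{"tx":0,"ty":0,"tz":0,"wx":0,"wy":0,"wz":0,"hand":0},{"tx":0,"ty":0,"tz":0,"wx":0,"wy":0,"wz":0,"hand":0},{"tx":0,"ty":0,"tz":0,"wx":0,"wy":0,"wz":0,"hand":0},{"tx":0,"ty":0,"tz":0,"wx":0,"wy":0,"wz":0,"hand":0}]' | grep -E 'eef|gr|cont'
python3 m.py
```

```text
eef_pos: [0.5015, -0.0203, 0.0263]
contact_force: [0.2, 0.4, -2.1]
grip_width: 0.342
grasp_force: 69.7
eef_pos: [0.5015, -0.0205, 0.0263]
contact_force: [0.1, 0.0, -2.2]
grip_width: 0.338
grasp_force: 69.7
[ 0.5015 -0.0203  0.0263]
v 110 gauge x -0.3 y -39.9 w 30.9
v 135 gauge x -0.3 y -48.0 w 30.9
v 160 gauge x -0.5 y -56.5 w 31.2
v 185 gauge x -0.5 y -65.4 w 31.1
v 210 gauge x -0.6 y -74.6 w 31.1
v 235 gauge x -0.6 y -84.3 w 31.0
v 260 gauge x -0.7 y -94.4 w 30.9
v 285 gauge x -0.9 y -104.9 w 31.3
turn [ 0.1 -0.  -0.3] j7 0.22
```

```bash
for i in 1; do
python3 -m crank '[{"tx":2.5,"ty":0,"tz":0,"wx":0,"wy":0,"wz":0,"hand":0},{"tx":2.5,"ty":0,"tz":0,"wx":0,"wy":0,"wz":0,"hand":0},{"tx":1,"ty":0,"tz":0,"wx":0,"wy":0,"wz":0,"hand":0},{"tx":0,"ty":0,"tz":0,"wx":0,"wy":0,"wz":0,"hand":0},{"tx":0,"ty":0,"tz":0,"wx":0,"wy":0,"wz":0,"hand":0}]' | grep -E 'eef|cont'
python3 -m crank '[{"tx":1,"ty":0,"tz":0,"wx":0,"wy":0,"wz":0,"hand":0},{"tx":1,"ty":0,"tz":0,"wx":0,"wy":0,"wz":0,"hand":0},{"tx":0,"ty":0,"tz":0,"wx":0,"wy":0,"wz":0,"hand":0},{"tx":0,"ty":0,"tz":0,"wx":0,"wy":0,"wz":0,"hand":0},{"tx":0,"ty":0,"tz":0,"wx":0,"wy":0,"wz":0,"hand":0}]' | grep -E 'eef|cont'
done
```

```text
eef_pos: [0.5014, -0.014, 0.0263]
contact_force: [-0.1, -3.5, -1.7]
eef_pos: [0.5015, -0.0138, 0.0264]
contact_force: [0.9, -9.0, -1.1]
```

```bash
python3 -m crank '[{"tx":-1,"ty":0,"tz":1,"wx":0,"wy":0,"wz":0,"hand":0},{"tx":0,"ty":0,"tz":1,"wx":0,"wy":0,"wz":0,"hand":0},{"tx":0,"ty":0,"tz":0.5,"wx":0,"wy":0,"wz":0,"hand":0},{"tx":0,"ty":0,"tz":0,"wx":0,"wy":0,"wz":0,"hand":0},{"tx":0,"ty":0,"tz":0,"wx":0,"wy":0,"wz":0,"hand":0}]' | grep -E 'eef|cont'
python3 -m crank '[{"tx":0,"ty":0,"tz":0.5,"wx":0,"wy":0,"wz":0,"hand":0},{"tx":0,"ty":0,"tz":0.5,"wx":0,"wy":0,"wz":0,"hand":0},{"tx":0,"ty":0,"tz":0,"wx":0,"wy":0,"wz":0,"hand":0},{"tx":0,"ty":0,"tz":0,"wx":0,"wy":0,"wz":0,"hand":0},{"tx":0,"ty":0,"tz":0,"wx":0,"wy":0,"wz":0,"hand":0}]' | grep -E 'eef|cont'
```

```text
eef_pos: [0.5016, -0.0139, 0.024]
contact_force: [0.8, -6.4, 0.6]
eef_pos: [0.5017, -0.0139, 0.0236]
contact_force: [-4.3, -7.1, 10.9]
```

```bash
python3 -m crank '[{"tx":0,"ty":0,"tz":0,"wx":0,"wy":0,"wz":0,"hand":40},{"tx":0,"ty":0,"tz":0,"wx":0,"wy":0,"wz":0,"hand":50},{"tx":0,"ty":0,"tz":0,"wx":0,"wy":0,"wz":0,"hand":60},{"tx":0,"ty":0,"tz":0,"wx":0,"wy":0,"wz":0,"hand":60},{"tx":0,"ty":0,"tz":0,"wx":0,"wy":0,"wz":0,"hand":60}]' | grep -E 'eef|cont|gr'
python3 m.py
python3 -m crank '[{"tx":0,"ty":0,"tz":-15,"wx":0,"wy":0,"wz":0,"hand":60},{"tx":0,"ty":0,"tz":-40,"wx":0,"wy":0,"wz":0,"hand":60},{"tx":0,"ty":0,"tz":-41,"wx":0,"wy":0,"wz":0,"hand":60},{"tx":0,"ty":0,"tz":-41,"wx":0,"wy":0,"wz":0,"hand":60},{"tx":0,"ty":0,"tz":-41,"wx":0,"wy":0,"wz":0,"hand":60}]' | grep -E 'eef|cont|gr'
python3 -m crank '[{"tx":0,"ty":0,"tz":-41,"wx":0,"wy":0,"wz":0,"hand":60},{"tx":0,"ty":0,"tz":-11,"wx":0,"wy":0,"wz":0,"hand":60},{"tx":0,"ty":0,"tz":0,"wx":0,"wy":0,"wz":0,"hand":60},{"tx":0,"ty":0,"tz":0,"wx":0,"wy":0,"wz":0,"hand":60},{"tx":0,"ty":0,"tz":0,"wx":0,"wy":0,"wz":0,"hand":60}]' | grep -E 'eef|cont|gr'
cat > k.py <<'E'
from h import *
d=imaging.get_image('wrist');s=observe();print(s['eef_pos'].round(4),s['joints'].round(2))
print('expect',proj(d,[[.499,.1063,.209]]))
g=cv2.medianBlur(cv2.cvtColor(d['img'],cv2.COLOR_RGB2GRAY),5)
c=cv2.HoughCircles(g,cv2.HOUGH_GRADIENT,1,40,param1=100,param2=20,minRadius=35,maxRadius=110)
for q in ([] if c is None else c[0][:5]): print(q,cast(d,q[:2],.209)[0].round(4))
E
python3 k.py
```

```text
eef_pos: [0.5014, -0.0122, 0.0227]
contact_force: [0.0, -0.5, 0.3]
grip_width: 0.702
grasp_force: 0.0
[ 0.5014 -0.0123  0.0227]
v 110 gauge x -0.3 y -31.6 w 31.6
v 135 gauge x -0.3 y -39.8 w 31.6
v 160 gauge x -0.4 y -48.3 w 31.5
v 185 gauge x -0.4 y -57.1 w 31.5
v 210 gauge x -0.4 y -66.4 w 31.4
v 235 gauge x -0.4 y -76.0 w 31.4
v 260 gauge x -0.4 y -86.1 w 31.3
v 285 gauge x -0.6 y -96.7 w 31.6
turn [ 0.1 -0.  -0.2] j7 0.21
eef_pos: [0.5007, -0.013, 0.2026]
contact_force: [2.5, 0.8, 0.1]
grip_width: 0.706
grasp_force: 0.0
eef_pos: [0.5005, -0.0125, 0.2515]
contact_force: [0.1, -0.2, 0.3]
grip_width: 0.701
grasp_force: 0.0
[ 0.5004 -0.0126  0.2513] [-0.95 -0.    0.9   1.73  0.    1.41 -0.03]
expect [[321.97054231  47.27215556]]
[325.5  47.5  40.8] [0.5008 0.1062 0.209 ]
[520.5 329.5  37.4] [ 0.6335 -0.0557  0.209 ]
[510.5 423.5  45.7] [ 0.6415 -0.1328  0.209 ]
[253.5 388.5  70. ] [ 0.4572 -0.1071  0.209 ]
[302.5 319.5  40. ] [ 0.4907 -0.052   0.209 ]
```

```bash
python3 -m crank '[{"tx":24,"ty":0.5,"tz":0,"wx":0,"wy":0,"wz":0,"hand":75},{"tx":30,"ty":1,"tz":0,"wx":0,"wy":0,"wz":0,"hand":75},{"tx":30,"ty":1,"tz":0,"wx":0,"wy":0,"wz":0,"hand":75},{"tx":24.8,"ty":0,"tz":0,"wx":0,"wy":0,"wz":0,"hand":75},{"tx":10,"ty":0,"tz":0,"wx":0,"wy":0,"wz":0,"hand":75}]' | grep -E 'eef'
python3 -m crank '[{"tx":0,"ty":0,"tz":0,"wx":0,"wy":0,"wz":-7,"hand":75},{"tx":0,"ty":0,"tz":0,"wx":0,"wy":0,"wz":-7,"hand":75},{"tx":0,"ty":0,"tz":0,"wx":0,"wy":0,"wz":-7,"hand":75},{"tx":0,"ty":0,"tz":0,"wx":0,"wy":0,"wz":-7,"hand":75},{"tx":0,"ty":0,"tz":0,"wx":0,"wy":0,"wz":-7,"hand":75}]' | grep -E 'eef'
python3 -m crank '[{"tx":0,"ty":0,"tz":0,"wx":0,"wy":0,"wz":-7,"hand":75},{"tx":0,"ty":0,"tz":0,"wx":0,"wy":0,"wz":-7,"hand":75},{"tx":0,"ty":0,"tz":0,"wx":0,"wy":0,"wz":-7,"hand":75},{"tx":0,"ty":0,"tz":0,"wx":0,"wy":0,"wz":-7,"hand":75},{"tx":0,"ty":0,"tz":0,"wx":0,"wy":0,"wz":-7,"hand":75}]' | grep -E 'eef'
python3 -m crank '[{"tx":0,"ty":0,"tz":0,"wx":0,"wy":0,"wz":-7,"hand":75},{"tx":0,"ty":0,"tz":0,"wx":0,"wy":0,"wz":-7,"hand":75},{"tx":0,"ty":0,"tz":0,"wx":0,"wy":0,"wz":-7,"hand":75},{"tx":0,"ty":0,"tz":0,"wx":0,"wy":0,"wz":-7,"hand":75},{"tx":0,"ty":0,"tz":0,"wx":0,"wy":0,"wz":-7,"hand":75}]' | grep -E 'eef'
python3 -m crank '[{"tx":0,"ty":0,"tz":0,"wx":0,"wy":0,"wz":-7,"hand":75},{"tx":0,"ty":0,"tz":0,"wx":0,"wy":0,"wz":-7,"hand":75},{"tx":0,"ty":0,"tz":0,"wx":0,"wy":0,"wz":-3,"hand":75},{"tx":0,"ty":0,"tz":0,"wx":0,"wy":0,"wz":0,"hand":75},{"tx":0,"ty":0,"tz":0,"wx":0,"wy":0,"wz":0,"hand":75}]' | grep -E 'eef|rot'
python3 - <<'E'
from h import *
tool([.5,.1062,.148]);print(observe()['joints'].round(2))
E
python3 k.py
```

```text
eef_pos: [0.4996, 0.11, 0.2511]
eef_pos: [0.5003, 0.1053, 0.2516]
eef_pos: [0.5003, 0.1053, 0.2516]
eef_pos: [0.5003, 0.1053, 0.2516]
eef_pos: [0.5004, 0.1056, 0.252]
ee_rot: [[-0.836, -0.548, -0.0], [-0.548, 0.836, -0.001], [0.0, -0.0, -1.0]]
t 25.93 tcp [500.4 105.6 252. ] shift [ -0.    0.8 104. ]
[-1.01  0.04  0.74  1.7  -0.02  1.41  1.89]
[0.5005 0.1057 0.2522] [-1.01  0.04  0.74  1.7  -0.02  1.41  1.89]
expect [[320.59932907 259.64194134]]
[541.5 310.5  87.4] [0.4501 0.2446 0.209 ]
[512.5 281.5  89.5] [0.4452 0.215  0.209 ]
[497.5 324.5  51.6] [0.4734 0.2278 0.209 ]
[332.5 336.5 109.4] [0.54   0.1427 0.209 ]
[551.5 271.5  59.1] [0.4268 0.2306 0.209 ]
```

```bash
python3 -m crank '[{"tx":0,"ty":0.8,"tz":0,"wx":0,"wy":0,"wz":-6,"hand":75},{"tx":0,"ty":0,"tz":10,"wx":0,"wy":0,"wz":-6,"hand":75},{"tx":0,"ty":0,"tz":15,"wx":0,"wy":0,"wz":-6,"hand":75},{"tx":0,"ty":0,"tz":15,"wx":0,"wy":0,"wz":-6,"hand":75},{"tx":0,"ty":0,"tz":15,"wx":0,"wy":0,"wz":-6,"hand":75}]' | grep -E 'eef|cont'
python3 -m crank '[{"tx":0,"ty":0,"tz":15,"wx":0,"wy":0,"wz":0,"hand":75},{"tx":0,"ty":0,"tz":15,"wx":0,"wy":0,"wz":0,"hand":75},{"tx":0,"ty":0,"tz":13,"wx":0,"wy":0,"wz":0,"hand":75},{"tx":0,"ty":0,"tz":6,"wx":0,"wy":0,"wz":0,"hand":75},{"tx":0,"ty":0,"tz":0,"wx":0,"wy":0,"wz":0,"hand":75}]' | grep -E 'eef|cont'
python3 -m crank '[{"tx":0,"ty":0,"tz":0,"wx":0,"wy":0,"wz":0,"hand":0},{"tx":0,"ty":0,"tz":0,"wx":0,"wy":0,"wz":0,"hand":0},{"tx":0,"ty":0,"tz":0,"wx":0,"wy":0,"wz":0,"hand":0},{"tx":0,"ty":0,"tz":0,"wx":0,"wy":0,"wz":0,"hand":0},{"tx":0,"ty":0,"tz":0,"wx":0,"wy":0,"wz":0,"hand":0}]' 50 | grep -E 'eef|cont|gr'
python3 - <<'E'
from h import *
s=observe();print(s['joints'].round(2),s['contact_force'].round(1),s['torque'].round(3),s['t'])
E
```

```text
eef_pos: [0.5002, 0.1067, 0.1969]
contact_force: [0.1, 1.2, -0.3]
eef_pos: [0.4995, 0.1065, 0.1475]
contact_force: [-0.3, 0.5, 1.3]
eef_pos: [0.5006, 0.1072, 0.1499]
contact_force: [-2.7, -0.2, 5.8]
grip_width: 0.451
grasp_force: 49.5
[-0.98  0.12  0.73  1.86 -0.09  1.2   2.46] [-2.7 -0.2  5.8] [-0.011  0.641 -0.098] 27.2333
```

```bash
python3 -m crank '[{"tx":0,"ty":0,"tz":0,"wx":0,"wy":0,"wz":5,"hand":0},{"tx":0,"ty":0,"tz":0,"wx":0,"wy":0,"wz":7,"hand":0},{"tx":0,"ty":0,"tz":0,"wx":0,"wy":0,"wz":7,"hand":0},{"tx":0,"ty":0,"tz":0,"wx":0,"wy":0,"wz":7,"hand":0},{"tx":0,"ty":0,"tz":0,"wx":0,"wy":0,"wz":7,"hand":0}]' | grep -E 'eef|cont|gr'
python3 -c "from h import *;s=observe();print(s['joints'].round(2),s['torque'].round(3))"
python3 -m crank '[{"tx":0,"ty":0,"tz":0,"wx":0,"wy":0,"wz":7,"hand":0},{"tx":0,"ty":0,"tz":0,"wx":0,"wy":0,"wz":7,"hand":0},{"tx":0,"ty":0,"tz":0,"wx":0,"wy":0,"wz":7,"hand":0},{"tx":0,"ty":0,"tz":0,"wx":0,"wy":0,"wz":7,"hand":0},{"tx":0,"ty":0,"tz":0,"wx":0,"wy":0,"wz":7,"hand":0}]' | grep -E 'eef|cont|gr'
python3 -c "from h import *;s=observe();print(s['joints'].round(2),s['torque'].round(3))"
python3 -m crank '[{"tx":0,"ty":0,"tz":0,"wx":0,"wy":0,"wz":7,"hand":0},{"tx":0,"ty":0,"tz":0,"wx":0,"wy":0,"wz":7,"hand":0},{"tx":0,"ty":0,"tz":0,"wx":0,"wy":0,"wz":7,"hand":0},{"tx":0,"ty":0,"tz":0,"wx":0,"wy":0,"wz":7,"hand":0},{"tx":0,"ty":0,"tz":0,"wx":0,"wy":0,"wz":7,"hand":0}]' | grep -E 'eef|cont|gr'
python3 -c "from h import *;s=observe();print(s['joints'].round(2),s['torque'].round(3))"
```

```text
eef_pos: [0.5016, 0.1061, 0.1499]
contact_force: [1.7, -3.9, 1.8]
grip_width: 0.452
grasp_force: 49.8
[-1.02  0.13  0.78  1.86 -0.09  1.19  1.89] [-1.079 -0.584  0.065]
eef_pos: [0.5018, 0.1045, 0.1499]
contact_force: [2.0, -9.8, 3.7]
grip_width: 0.451
grasp_force: 50.0
[-1.07  0.13  0.84  1.86 -0.1   1.19  1.29] [-2.37  -0.398  0.078]
eef_pos: [0.5011, 0.1032, 0.1498]
contact_force: [-3.4, -12.8, 9.3]
grip_width: 0.457
grasp_force: 50.5
[-1.12  0.14  0.91  1.86 -0.11  1.2   0.69] [-3.268  0.944  0.122]
```

```bash
python3 -c "from h import *;s=observe();print(s['t'],s['ee_rot'].round(2).tolist(), (np.array([-.001,-.003,0])@s['ee_rot']*1e3).round(1))"
```

```text
28.4833 [[-0.76, 0.64, 0.0], [0.64, 0.76, -0.0], [-0.0, -0.0, -1.0]] [-1.2 -2.9  0. ]
```

```bash
python3 -m crank '[{"tx":-0.6,"ty":-1.4,"tz":0,"wx":0,"wy":0,"wz":6,"hand":0},{"tx":-0.6,"ty":-1.4,"tz":0,"wx":0,"wy":0,"wz":7,"hand":0},{"tx":0,"ty":0,"tz":0,"wx":0,"wy":0,"wz":7,"hand":0},{"tx":0,"ty":0,"tz":0,"wx":0,"wy":0,"wz":7,"hand":0},{"tx":0,"ty":0,"tz":0,"wx":0,"wy":0,"wz":7,"hand":0}]' | grep -E 'eef|cont|gr'
python3 -c "from h import *;s=observe();print(s['joints'].round(2),s['torque'].round(3))"
python3 -m crank '[{"tx":0,"ty":0,"tz":0,"wx":0,"wy":0,"wz":7,"hand":0},{"tx":0,"ty":0,"tz":0,"wx":0,"wy":0,"wz":7,"hand":0},{"tx":0,"ty":0,"tz":0,"wx":0,"wy":0,"wz":7,"hand":0},{"tx":0,"ty":0,"tz":0,"wx":0,"wy":0,"wz":7,"hand":0},{"tx":0,"ty":0,"tz":0,"wx":0,"wy":0,"wz":7,"hand":0}]' | grep -E 'eef|cont|gr'
python3 -c "from h import *;s=observe();print(s['joints'].round(2),s['torque'].round(3))"
```

```text
eef_pos: [0.4997, 0.1023, 0.1498]
contact_force: [-5.8, -6.3, 10.2]
grip_width: 0.449
grasp_force: 50.5
[-1.18  0.14  0.97  1.87 -0.12  1.2   0.11] [-1.636  1.249  0.158]
eef_pos: [0.4984, 0.1026, 0.1497]
contact_force: [-12.1, -5.7, 15.8]
grip_width: 0.449
grasp_force: 51.2
[-1.25  0.16  1.06  1.87 -0.15  1.2  -0.48] [-1.309  3.016  0.149]
```

```bash
python3 -m crank '[{"tx":0,"ty":0,"tz":0,"wx":0,"wy":0,"wz":7,"hand":0},{"tx":0,"ty":0,"tz":0,"wx":0,"wy":0,"wz":7,"hand":0},{"tx":0,"ty":0,"tz":0,"wx":0,"wy":0,"wz":7,"hand":0},{"tx":0,"ty":0,"tz":0,"wx":0,"wy":0,"wz":7,"hand":0},{"tx":0,"ty":0,"tz":0,"wx":0,"wy":0,"wz":7,"hand":0}]' | grep -E 'eef|cont|gr'
python3 -c "from h import *;s=observe();print(s['joints'].round(2),s['torque'].round(3))"
python3 -m crank '[{"tx":0,"ty":0,"tz":0,"wx":0,"wy":0,"wz":7,"hand":0},{"tx":0,"ty":0,"tz":0,"wx":0,"wy":0,"wz":7,"hand":0},{"tx":0,"ty":0,"tz":0,"wx":0,"wy":0,"wz":7,"hand":0},{"tx":0,"ty":0,"tz":0,"wx":0,"wy":0,"wz":7,"hand":0},{"tx":0,"ty":0,"tz":0,"wx":0,"wy":0,"wz":7,"hand":0}]' | grep -E 'eef|cont|gr'
python3 -c "from h import *;s=observe();print(s['joints'].round(2),s['torque'].round(3),s['t'])"
```

```text
eef_pos: [0.4975, 0.1036, 0.1497]
contact_force: [-17.2, -3.4, 20.4]
grip_width: 0.452
grasp_force: 51.6
[-1.33  0.18  1.16  1.87 -0.18  1.21 -1.06] [-0.59   3.909  0.192]
eef_pos: [0.4973, 0.1049, 0.1497]
contact_force: [-19.1, 0.9, 21.7]
grip_width: 0.453
grasp_force: 51.9
[-1.41  0.23  1.26  1.87 -0.24  1.21 -1.62] [0.32  4.195 0.188] 30.15
```

Slip torque has been reached. j3 nears its limit, so I open, turn back, recentre and add another part turn for margin.

```bash
python3 -m crank '[{"tx":0,"ty":0,"tz":0,"wx":0,"wy":0,"wz":0,"hand":75},{"tx":0,"ty":0,"tz":0,"wx":0,"wy":0,"wz":0,"hand":75},{"tx":0,"ty":0,"tz":0,"wx":0,"wy":0,"wz":0,"hand":75},{"tx":0,"ty":0,"tz":0,"wx":0,"wy":0,"wz":0,"hand":75},{"tx":0,"ty":0,"tz":0,"wx":0,"wy":0,"wz":0,"hand":75}]' | grep -E 'eef|cont|gr'
python3 -m crank '[{"tx":0,"ty":0,"tz":0,"wx":0,"wy":0,"wz":-7,"hand":75},{"tx":0,"ty":0,"tz":0,"wx":0,"wy":0,"wz":-7,"hand":75},{"tx":0,"ty":0,"tz":0,"wx":0,"wy":0,"wz":-7,"hand":75},{"tx":0,"ty":0,"tz":0,"wx":0,"wy":0,"wz":-7,"hand":75},{"tx":0,"ty":0,"tz":0,"wx":0,"wy":0,"wz":-7,"hand":75}]' | grep -E 'eef|cont'
python3 -m crank '[{"tx":0,"ty":0,"tz":0,"wx":0,"wy":0,"wz":-7,"hand":75},{"tx":0,"ty":0,"tz":0,"wx":0,"wy":0,"wz":-7,"hand":75},{"tx":0,"ty":0,"tz":0,"wx":0,"wy":0,"wz":-7,"hand":75},{"tx":0,"ty":0,"tz":0,"wx":0,"wy":0,"wz":-7,"hand":75},{"tx":0,"ty":0,"tz":0,"wx":0,"wy":0,"wz":-7,"hand":75}]' | grep -E 'eef|cont'
python3 -c "
from h import *
s=observe();print(s['joints'].round(2));tool([.4995,.1048,.148])"
```

```text
eef_pos: [0.4995, 0.104, 0.1489]
contact_force: [0.8, 0.9, 0.4]
grip_width: 0.879
grasp_force: 0.0
eef_pos: [0.4995, 0.104, 0.1489]
contact_force: [0.6, 0.2, 0.8]
eef_pos: [0.4995, 0.1039, 0.1489]
contact_force: [0.3, 0.2, 0.2]
[-1.23  0.15  1.03  1.87 -0.14  1.2  -0.47]
t 31.4 tcp [499.5 103.9 148.9] shift [ 0.9 -0.3  0.9]
```

```bash
python3 -m crank '[{"tx":0.9,"ty":-0.3,"tz":0,"wx":0,"wy":0,"wz":0,"hand":0},{"tx":0,"ty":0,"tz":0,"wx":0,"wy":0,"wz":0,"hand":0},{"tx":0,"ty":0,"tz":0,"wx":0,"wy":0,"wz":0,"hand":0},{"tx":0,"ty":0,"tz":0,"wx":0,"wy":0,"wz":0,"hand":0},{"tx":0,"ty":0,"tz":0,"wx":0,"wy":0,"wz":0,"hand":0}]' 50| grep -E 'eef|cont|gr'
python3 -c "from h import *;s=observe();print(s['joints'].round(2),s['torque'].round(3),s['t'])"
python3 -m crank '[{"tx":0,"ty":0,"tz":0,"wx":0,"wy":0,"wz":4,"hand":0},{"tx":0,"ty":0,"tz":0,"wx":0,"wy":0,"wz":7,"hand":0},{"tx":0,"ty":0,"tz":0,"wx":0,"wy":0,"wz":7,"hand":0},{"tx":0,"ty":0,"tz":0,"wx":0,"wy":0,"wz":7,"hand":0},{"tx":0,"ty":0,"tz":0,"wx":0,"wy":0,"wz":7,"hand":0}]' | grep -E 'eef|cont|gr'
python3 -c "from h import *;s=observe();print(s['joints'].round(2),s['torque'].round(3),s['t'])"
python3 -m crank '[{"tx":0,"ty":0,"tz":0,"wx":0,"wy":0,"wz":7,"hand":0},{"tx":0,"ty":0,"tz":0,"wx":0,"wy":0,"wz":7,"hand":0},{"tx":0,"ty":0,"tz":0,"wx":0,"wy":0,"wz":7,"hand":0},{"tx":0,"ty":0,"tz":0,"wx":0,"wy":0,"wz":6,"hand":0},{"tx":0,"ty":0,"tz":0,"wx":0,"wy":0,"wz":0,"hand":0}]' | grep -E 'eef|cont|gr'
python3 -c "from h import *;s=observe();print(s['joints'].round(2),s['torque'].round(3),s['t'])"
python3 -m crank '[{"tx":0,"ty":0,"tz":0,"wx":0,"wy":0,"wz":0,"hand":75},{"tx":0,"ty":0,"tz":0,"wx":0,"wy":0,"wz":0,"hand":75},{"tx":0,"ty":0,"tz":0,"wx":0,"wy":0,"wz":0,"hand":75},{"tx":0,"ty":0,"tz":0,"wx":0,"wy":0,"wz":0,"hand":75},{"tx":0,"ty":0,"tz":0,"wx":0,"wy":0,"wz":0,"hand":75}]' | grep -E 'eef|cont|gr'
python3 -m crank '[{"tx":0,"ty":0,"tz":-20,"wx":0,"wy":0,"wz":0,"hand":75},{"tx":0,"ty":0,"tz":-30,"wx":0,"wy":0,"wz":0,"hand":75},{"tx":0,"ty":0,"tz":-30,"wx":0,"wy":0,"wz":0,"hand":75},{"tx":0,"ty":0,"tz":-20,"wx":0,"wy":0,"wz":0,"hand":75},{"tx":0,"ty":0,"tz":0,"wx":0,"wy":0,"wz":0,"hand":75}]' | grep -E 'eef|cont|gr'
```

```text
eef_pos: [0.4994, 0.1051, 0.149]
contact_force: [-2.4, 0.6, 5.5]
grip_width: 0.45
grasp_force: 49.7
[-1.23  0.15  1.03  1.87 -0.14  1.2  -0.48] [-0.036  0.591 -0.017] 31.8167
eef_pos: [0.4995, 0.1049, 0.1491]
contact_force: [-2.5, -0.3, 4.4]
grip_width: 0.447
grasp_force: 49.6
[-1.3   0.17  1.12  1.87 -0.17  1.2  -1.02] [-0.23   0.34   0.168] 32.2333
eef_pos: [0.4996, 0.1047, 0.1491]
contact_force: [-2.4, -1.0, 5.0]
grip_width: 0.452
grasp_force: 49.8
[-1.37  0.21  1.21  1.87 -0.21  1.2  -1.46] [-0.401  0.428  0.004] 32.65
eef_pos: [0.4994, 0.105, 0.1488]
contact_force: [-0.4, -0.2, -0.1]
grip_width: 0.879
grasp_force: 0.0
eef_pos: [0.5011, 0.1052, 0.2524]
contact_force: [0.2, -0.0, 0.1]
grip_width: 0.88
grasp_force: 0.0
```

Run:
```python
from h import *
d=imaging.get_image('scene')
O=np.array([.4995,.1048]);gy=np.array([-.0279,.9996]);gx=np.array([.9996,.0279])
for c in blobs(d,(0,0,112),(179,40,255),(305,255,400,300),80):
    P=cast(d,c,.062);q=P[:,:2]-O;print(c.min(0),c.max(0),rect(P),'gauge y %.3f..%.3f'%((q@gy).min(),(q@gy).max()),'x %.3f..%.3f'%((q@gx).min(),(q@gx).max()))
for c in blobs(d,(0,0,125),(179,60,255),(170,250,290,355)): print('bar',rect(cast(d,c,.012)))
```

```text
bar ((531.9710083007812, -249.08694458007812), (178.2317657470703, 30.99571990966797), 77.08421325683594)
bar ((419.54388427734375, -258.82159423828125), (178.32737731933594, 30.60232162475586), 71.67860412597656)
```

```bash
python3 -c "from station import manip;print(manip.hand_in())"
```

```text
the job is handed in; nothing more can be done
None
```

I handed the job in at about 33 s: the setting block is in the white tray, the tongue bar is against the cheeks and released, and the ratchet slipped for well over a quarter turn. I judged the clamping and slip from wrist torque, because arm shadow hid the bar in the last check, and the hand-in returned no verdict.

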